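Unload the bench loading fixture

ROBOT

A 6-joint arm with a two-finger parallel gripper is mounted at the origin on the work surface. World frame = base frame: x ahead of the robot, y to its left, z up, the work surface at z = 0. Lengths are in m, angles in degrees, forces in N, time in s.
With the tool pointing down it reaches from about 0.275 to 0.775 m from the base axis. Payload 14.6 kg.
Tool frame: the origin (TCP) lies on the centre line of the jaws, within the pads' length; the fingertips stand nose_length ahead of it and the grasp point (between the pads) lies 8 mm behind it (nose_length is the distance from the TCP to the fingertips, in m); z points along the fingers, x is the direction in which the jaws open and shut, and the axes are right-handed (so a half turn about z gives the same grasp; the last joint's range is limited). The gripper opens to 85 mm and grips with 20 to 120 N. Pads are 22 mm wide; open, the fingers measure 114 mm over their backs; the gripper's body (76 mm by 85 mm) begins 54 mm behind the grasp point. The pads swing forward as they close: fully open they stand 13 mm farther back than shut.
Start: joints at [59.169, 15.075, -2.767, 72.158, 0, 81.102], TCP at [0.196, 0.487, 0.242] pointing down, gripper open.
Joint ranges: [-151.79, 151.79], [-50.71, 97.33], [-67.44, 78.34], [-121.81, 120.89], [-77.56, 73.72], [-180, 180]. Speed limits (degrees/s): [108.29, 108.29, 147.25, 159.86, 180, 180].

INTERFACE

Orientations are given as [roll, pitch, yaw] about the fixed x, y, z axes, in that order (R = Rz(yaw) Ry(pitch) Rx(roll)).
In Python, from plant import * gives the robot as it stands. The module is installed in compiled form; this text tells all that it offers.
- The arm moves only by the tool send_rows, never from a script. Its argument "moves" is a list of rows, each an object with "claw": the finger opening in mm, from 0 to 85.4; "linear": the shift along the world's x, y, z in mm, a list of three; "angular": the turn, a rotation vector about the world's x, y, z in rad, a list of three. In form: [{"claw": claw, "linear": [dx, dy, dz], "angular": [ax, ay, az]}, ...]. A call has 1 to 12 rows; each row shifts and turns the pose as measured when the row begins; what a row does not reach is not made up. A row lasts 1/12 s, in which the tool goes at most 41.7 mm and 7.16 degrees, less where a joint would pass 70% of its speed; a pose out of reach is approached as far as the arm can. A call is refused whole if a number of a shift passes 41.7 or a number of a turn 0.125, either way. A call with a gripper value outside its range is refused whole. The fingers move at their own pace and stop on an object; the grip force is fixed at half the most. Time passes only in rows, so rows that do not move let the fingers close. It gives the time, the measured TCP pose, the force and the opening at its end, in the units of the state.
- get_obs(): the state, without advancing time (a new reading comes with each control period).
- snapshot(name): name is "scene" or "side" or "wrist"; returns the picture (420x560x3 uint8, red, green, blue); there is no depth.
- camera_info(name): a dict with "vfov" (degrees; the focal length in pixels is half the picture's height over the tangent of half this angle, whatever the lens; pixels are square), "cx", "cy" (the principal point, pixels), "xyz" and "attitude" of the camera in the world. Camera axes: x right, y down, z forward; pixel columns grow to the right and rows downward; lengths in m; the calibration is good to about 2 mm. A picture is of the moment at which its call begins: read the wrist's pose just before it. camera_info takes no time and is no camera call; for the wrist camera it gives the pose at the moment of the call.
- job_done(): hands the job in, once; it reports no verdict.
Trained networks look in the newest picture that a camera, given by its name, has taken for a name from the list of things; names that differ only in an ending like _2 or _b are one class to them, and where a whole thing is asked for, a point or a joint stands for the part that bears it (a point fixed in the world has none). Each returns a list of dicts, best first, with "score" (0 to 1); they miss things now and then, are a little off and sometimes report something else, mostly with a low value. They report only what shows in the picture. A call takes as long as a camera call. They do not tell look-alikes from the thing itself.
- find_in(camera, target): "location" ([row, column] in pixels, amid what is visible of it).
The state is a dict: "time_s": time; "qpos": joint angles; "qd": joint speeds; "effort": joint torques, N m; "ee_pos": TCP position; "tcp_rot": TCP orientation; "contact_force": force on the tool from outside, world axes, zero at the start; "moment": the same for the moment, N m; "grip_width": opening from 0.0 (shut) to 1.0 (fully open).
Only numpy, scipy, OpenCV 4.12 (cv2) and the standard library are available. Lean on these libraries where they do the work, as an engineer would, in place of code of your own. Each camera call takes 0.05 s, during which the arm holds its last target.

TASK

The load test is over: take the stack on the dark grey fixture apart and stand each of the four coloured weights upright in the middle of the pad of its own colour. Then lay the aluminium load plate in the middle of the light blue rectangular pad, lined up with it lengthwise. Set everything down; do not let anything fall.

Things in the scene. Friction and masses are not known exactly. Their poses are not given: they have to be found in the camera images.
- load_plate: bare aluminium load plate, a flat bar 56 x 160 x 18 mm (its x, y, z); origin at the centre of its underside, y along its length, z up. It lies on the dark grey bench fixture, a block with its top 24 mm above the bench, 90 x 180 mm, longer and wider than the plate. Two towers stand on the plate, centred about 45 mm either side of its middle on its long centre line: each is a large weight with a small one on top of it. 0.3 to 0.5 kg
- plate_rest: light blue rectangular pad fixed on the bench, 84 x 190 x 8 mm: the place for the load plate; origin at the centre of its underside, y along its length, its flat top 8 mm above the origin
- red_weight: large red dead weight, a disc 52 mm in diameter and 26 mm high with a steel band round it; origin at the centre of its underside, z up. It starts on the load plate with a small weight standing on it. 0.3 to 0.55 kg
- red_pad: round red pad fixed on the bench, 72 mm in diameter and 8 mm high, flat on top: the place for the red weight; origin at the centre of its underside, its top 8 mm above it
- blue_weight: large blue dead weight, a disc 52 mm in diameter and 26 mm high with a steel band round it; origin at the centre of its underside, z up. It starts on the load plate with a small weight standing on it. 0.3 to 0.55 kg
- blue_pad: round blue pad fixed on the bench, 72 mm in diameter and 8 mm high, flat on top: the place for the blue weight; origin at the centre of its underside, its top 8 mm above it
- yellow_weight: small yellow dead weight, a disc 32 mm in diameter and 20 mm high with a steel knob (12 mm in diameter) on top, 31 mm high in all; origin at the centre of its underside, z up. It starts on top of one of the large weights. 0.09 to 0.17 kg
- yellow_pad: round yellow pad fixed on the bench, 72 mm in diameter and 8 mm high, flat on top: the place for the yellow weight; origin at the centre of its underside, its top 8 mm above it
- green_weight: small green dead weight, a disc 32 mm in diameter and 20 mm high with a steel knob (12 mm in diameter) on top, 31 mm high in all; origin at the centre of its underside, z up. It starts on top of one of the large weights. 0.09 to 0.17 kg
- green_pad: round green pad fixed on the bench, 72 mm in diameter and 8 mm high, flat on top: the place for the green weight; origin at the centre of its underside, its top 8 mm above it
Mind the look-alikes: they are no part of the job. Of the things that look like the red_weight, the smallest one is meant. There is more than one size of the green_weight; the one meant has the size given above.

How it is judged (in metres and radians):
On the way, in this order (a step that is already met when the one before it is completed fails the run):
1. all four weights stand on their pads (horizontal distance between red_weight and red_pad below 0.012 m and z of red_weight in the frame of red_pad between 0.004 and 0.012 m and angle between each of red_weight, blue_weight, yellow_weight, green_weight's own z axis and vertical below 0.08 rad and linear speed of each of red_weight, blue_weight, yellow_weight, green_weight below 0.02 m/s and angular speed of each of red_weight, blue_weight, yellow_weight, green_weight below 0.2 rad/s and horizontal distance between blue_weight and blue_pad below 0.012 m and z of blue_weight in the frame of blue_pad between 0.004 and 0.012 m and horizontal distance between yellow_weight and yellow_pad below 0.012 m and z of yellow_weight in the frame of yellow_pad between 0.004 and 0.012 m and horizontal distance between green_weight and green_pad below 0.012 m and z of green_weight in the frame of green_pad between 0.004 and 0.012 m), for 0.2 s.
2. the load plate lies on its pad (horizontal distance between load_plate and plate_rest below 0.012 m and z of load_plate in the frame of plate_rest between 0.004 and 0.012 m and angle between load_plate's own z axis and vertical below 0.08 rad and linear speed of load_plate below 0.02 m/s and angular speed of load_plate below 0.2 rad/s and angle between the y axis of load_plate and the y axis of plate_rest, either way round below 0.12 rad), for 0.2 s.
At the end, for the whole second after the job is handed in: Each weight stands upright (tilt under 0.08 rad) on the pad of its own colour and the load plate lies flat on the light blue pad, parallel to it lengthwise within 0.12 rad: centres within 12 mm, undersides within 4 mm of the pad's top. All released and at rest (all of step 1 and all of step 2); the robot touches nothing.
It fails at once if the red weight is let fall (faster than 0.5 m/s with no finger on it) (linear speed of red_weight above 0.5 m/s and contact force between red_weight and the fingers below 0.1 N).
It fails at once if the blue weight is let fall (faster than 0.5 m/s with no finger on it) (linear speed of blue_weight above 0.5 m/s and contact force between blue_weight and the fingers below 0.1 N).
It fails at once if the yellow weight is let fall (faster than 0.5 m/s with no finger on it) (linear speed of yellow_weight above 0.5 m/s and contact force between yellow_weight and the fingers below 0.1 N).
It fails at once if the green weight is let fall (faster than 0.5 m/s with no finger on it) (linear speed of green_weight above 0.5 m/s and contact force between green_weight and the fingers below 0.1 N).
It fails at once if the load plate is let fall (faster than 0.5 m/s with no finger on it) (linear speed of load_plate above 0.5 m/s and contact force between load_plate and the fingers below 0.1 N).
It also fails if it takes over 133 s, if anything falls off the work surface, if the arm or the gripper's body presses on something with over 40 N, if the wrist force passes 120 N, or if a joint passes its speed limit or range.

## Working session

There is one attempt and no reset: what is moved stays moved. The work goes in short steps, Python scripts to look and compute and a tool call to move; the robot and the scene stay as the last step left them, time stands still between calls to the robot, and variables do not carry over. Pictures are saved under pics/ and viewed, and the job is handed in when it is done.

Besides the shell and the picture viewer there is one more tool, called after "Request:" in YAML: its name, and indented under it one key for each argument. send_rows: Moves the arm, as the interface text tells. Its arguments: {"type":"object","properties":{"moves":{"type":"array"}},"required":["moves"]}

```bash
mkdir -p pics; ls
python3 - <<'E'
from plant import *
import cv2
o=get_obs();print(o)
for n in ("scene","side","wrist"):
    print(n,camera_info(n)); cv2.imwrite(f"pics/{n}0.png",snapshot(n)[:,:,::-1])
E
```

```text
pics
{'time_s': 0.0, 'qpos': array([ 5.91688438e+01,  1.51007074e+01, -2.80305379e+00,  7.21578657e+01,
       -6.37646902e-04,  8.11041611e+01]), 'qd': array([ 0.0102837 ,  0.05612436, -0.13109837, -0.05491923, -0.03834862,
       -0.04439544]), 'effort': array([-2.78047657e-03, -6.37611437e+01,  3.84574020e+01,  1.35940805e-02,
       -1.82403514e-04, -4.75144020e-05]), 'ee_pos': array([0.19597752, 0.48677927, 0.24181268]), 'tcp_rot': array([-1.79991100e+02,  6.09842053e-02,  6.80646878e+01]), 'contact_force': array([-0.05506913,  0.70037592, -0.57537108]), 'moment': array([ 0.02387482, -0.02369963,  0.01191817]), 'grip_width': 0.9992437200307294}
scene {'vfov': 57.49686525698083, 'cx': 279.2456697537467, 'cy': 210.7765538837566, 'xyz': array([0.97078026, 0.39002903, 0.83526662]), 'attitude': array([-141.35927692,    0.14833225,  129.34280804])}
side {'vfov': 45.08578957985579, 'cx': 283.09334833678525, 'cy': 211.7151064274696, 'xyz': array([ 0.15300284, -0.73969795,  0.80501531]), 'attitude': array([-131.64839743,    0.16395624,  -24.27055928])}
wrist {'vfov': 64.20315373022551, 'cx': 285.94045976353055, 'cy': 209.95955947796702, 'xyz': array([0.13497215, 0.51250526, 0.37414037]), 'attitude': array([1.64674209e+02, 1.44805235e-02, 6.80065313e+01])}
```

View pics/scene0.png

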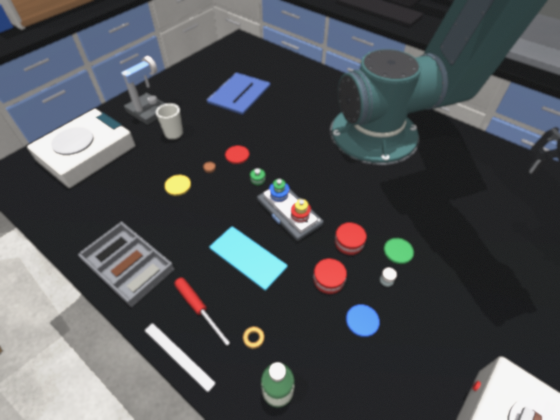

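View pics/side0.png

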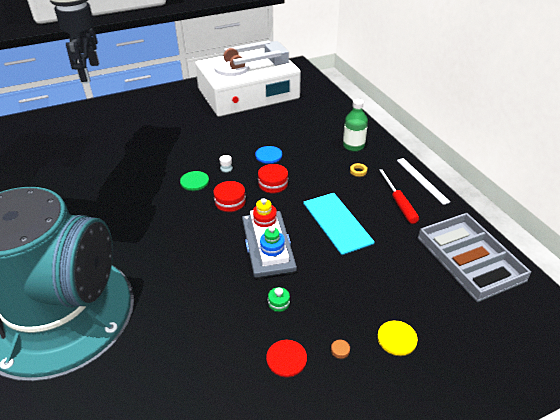

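View pics/wrist0.png

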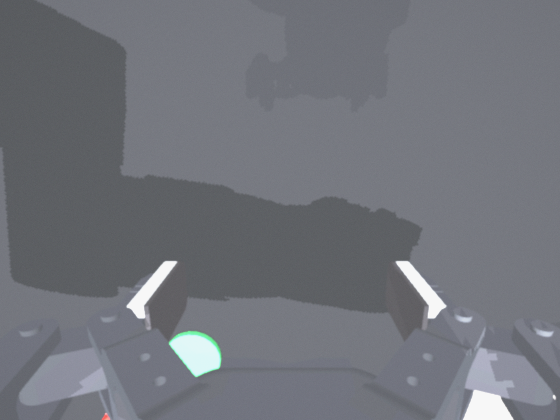

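Scene view candidates as (col,row):
- **Red weight:** the one in the stack under yellow at (300,212), versus two larger loose ones at (350,237) and (330,275). I take the stacked one.
- **Green weight:** the one on the blue weight at (279,186), versus the loose one at (257,176). I take the stacked one.

Next I'll crop in close to check, then measure.

```bash
cat > h.py <<'E'
import numpy as np,cv2
from plant import *
from scipy.spatial.transform import Rotation as R
def cam(n):
    c=camera_info(n); f=210/np.tan(np.radians(c['vfov']/2))
    return c,f,R.from_euler('xyz',c['attitude'],degrees=True).as_matrix()
def ray(C,row,col):
    c,f,M=C; d=M@np.array([(col-c['cx'])/f,(row-c['cy'])/f,1.]); return c['xyz'],d
def onz(C,row,col,z):
    o,d=ray(C,row,col); return o+d*(z-o[2])/d[2]
def proj(C,p):
    c,f,M=C; q=M.T@(np.asarray(p)-c['xyz']); return f*q[1]/q[2]+c['cy'],f*q[0]/q[2]+c['cx']
def tri(Cs,pix):
    A=np.zeros((3,3));b=np.zeros(3);L=[]
    for C,(r,c) in zip(Cs,pix):
        o,d=ray(C,r,c);d=d/np.linalg.norm(d);P=np.eye(3)-np.outer(d,d);A+=P;b+=P@o;L.append((P,o))
    x=np.linalg.solve(A,b); return x,[np.linalg.norm(P@(x-o)) for P,o in L]
def blobs(img,lo,hi,amin=60):
    h=cv2.cvtColor(img,cv2.COLOR_RGB2HSV)
    m=cv2.inRange(h,np.array(lo),np.array(hi))
    n,l,s,ce=cv2.connectedComponentsWithStats(m)
    return [(s[i,4],ce[i][::-1].round(1),s[i,:4]) for i in range(1,n) if s[i,4]>=amin]
COL=dict(red=((0,150,90),(6,255,255)),yellow=((22,120,120),(33,255,255)),green=((55,120,70),(85,255,255)),blue=((100,150,90),(118,255,255)),cyan=((84,100,120),(97,255,255)))
E
python3 - <<'E'
from h import *
for n in("scene","side"):
    im=cv2.imread(f"pics/{n}0.png")[:,:,::-1].copy()
    for k,v in COL.items(): print(n,k,[(a,list(c),list(b)) for a,c,b in blobs(im,*v) ])
a=cv2.imread("pics/scene0.png")[145:250,225:355]; b=cv2.imread("pics/side0.png")[185:290,220:350]
cv2.imwrite("pics/crop0.png",np.hstack([cv2.resize(x,None,fx=3,fy=3,interpolation=cv2.INTER_CUBIC) for x in(a,b)]))
E
```

```text
scene red [(np.int32(368), [np.float64(154.0), np.float64(236.7)], [np.int32(225), np.int32(145), np.int32(25), np.int32(19)]), (np.int32(99), [np.float64(212.6), np.float64(300.0)], [np.int32(292), np.int32(205), np.int32(19), np.int32(13)]), (np.int32(642), [np.float64(234.9), np.float64(350.8)], [np.int32(336), np.int32(222), np.int32(31), np.int32(27)]), (np.int32(762), [np.float64(272.5), np.float64(329.9)], [np.int32(314), np.int32(258), np.int32(33), np.int32(30)]), (np.int32(485), [np.float64(294.6), np.float64(189.2)], [np.int32(175), np.int32(277), np.int32(31), np.int32(37)])]
scene yellow [(np.int32(437), [np.float64(184.4), np.float64(177.2)], [np.int32(164), np.int32(174), np.int32(27), np.int32(21)]), (np.int32(77), [np.float64(206.0), np.float64(301.5)], [np.int32(295), np.int32(200), np.int32(13), np.int32(11)])]
scene green [(np.int32(88), [np.float64(175.2), np.float64(257.1)], [np.int32(250), np.int32(170), np.int32(15), np.int32(10)]), (np.int32(607), [np.float64(250.3), np.float64(398.4)], [np.int32(384), np.int32(238), np.int32(30), np.int32(26)])]
scene blue [
[... 2739 characters left out ...]
2(68)]), (np.int32(2067), [np.float64(222.8), np.float64(338.3)], [np.int32(304), np.int32(193), np.int32(70), np.int32(61)]), (np.int32(280), [np.float64(252.1), np.float64(61.5)], [np.int32(55), np.int32(216), np.int32(28), np.int32(77)]), (np.int32(175), [np.float64(250.5), np.float64(75.8)], [np.int32(70), np.int32(218), np.int32(25), np.int32(72)]), (np.int32(804), [np.float64(270.1), np.float64(42.9)], [np.int32(25), np.int32(230), np.int32(37), np.int32(61)]), (np.int32(2699), [np.float64(352.0), np.float64(52.8)], [np.int32(5), np.int32(328), np.int32(105), np.int32(47)]), (np.int32(353), [np.float64(345.2), np.float64(7.2)], [np.int32(0), np.int32(331), np.int32(19), np.int32(32)])]
```

View pics/crop0.png

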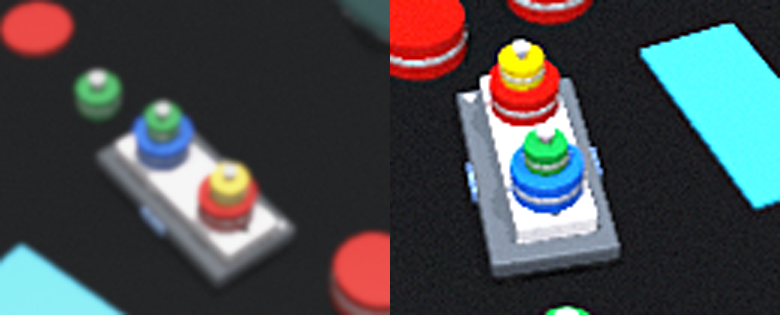

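The crop confirms it: the right red is under the yellow weight at the far tower, and the right green is on the blue weight. The loose green is wider than the one in the stack.

Run:
```python
from h import *
S,T=cam("scene"),cam("side")
P=dict(redpad=((154,236.7),(357.7,286.3)),yelpad=((184.4,177.2),(337.5,397.1)),grnpad=((250.3,398.4),(180.3,194)),blupad=((318.9,363.1),(154.3,268.2)),rest=((257.2,248.4),(222.8,338.3)),
 yknob=((145+171/3,225+229/3),(185+46/3,220+(521-390)/3)),gknob=((145+104/3,225+162/3),(185+130/3,220+(545-390)/3)))
for k,(a,b) in P.items():
    x,e=tri([S,T],[a,b]); print(k,x.round(4),np.round(e,4), onz(S,*a,.008)[:2].round(4),onz(T,*b,.008)[:2].round(4))
for n,C in(("scene",S),("side",T)):
    im=cv2.imread(f"pics/{n}0.png")[:,:,::-1].copy()
    h=cv2.cvtColor(im,cv2.COLOR_RGB2HSV);m=cv2.inRange(h,*map(np.array,COL['cyan']))
    if n=="side": m[:,:290]=0
    c=max(cv2.findContours(m,0,2)[0],key=cv2.contourArea); pts=np.array([onz(C,p[0][1],p[0][0],.008)[:2] for p in c],np.float32)
    r=cv2.minAreaRect(pts); print(n,r)
```

```text
redpad [ 0.3649 -0.2814  0.0044] [0.0013 0.0013] [ 0.3686 -0.2791] [ 0.3629 -0.2826]
yelpad [ 0.5705 -0.3275  0.0044] [0.0014 0.0014] [ 0.5732 -0.3253] [ 0.5674 -0.3286]
grnpad [0.3638 0.2866 0.0036] [0.0011 0.0011] [0.3682 0.2867] [0.362  0.2822]
blupad [0.5808 0.3133 0.0046] [0.0001 0.0001] [0.5825 0.3136] [0.579 0.309]
rest [ 6.235e-01 -1.000e-03 -6.000e-04] [0.0015 0.0015] [0.6258 0.0039] [ 0.6197 -0.0098]
yknob [0.4566 0.0391 0.0954] [0.0008 0.0008] [ 0.3968 -0.0028] [0.4934 0.1358]
gknob [ 0.4358 -0.0517  0.0988] [0.0001 0.0001] [ 0.37   -0.1062] [0.472  0.0369]
scene ((0.624560534954071, -0.001565977931022644), (0.1956970989704132, 0.08971843868494034), 89.94528198242188)
side ((0.6203793287277222, -0.003018714487552643), (0.19329969584941864, 0.08482176065444946), 89.94747924804688)
```

Run:
```python
import plant
print([n for n in dir(plant) if n[0]!='_'])
print(getattr(plant,'nose_length',None))
from h import *
C=cam("wrist"); o=get_obs(); print(o['time_s'],proj(C,o['ee_pos']))
# fingertip corners in image at jaw x +-42mm: project at distances ahead of TCP
M=R.from_euler('xyz',o['tcp_rot'],degrees=True).as_matrix()
for z in(-.02,-.01,0,.01,.02):
    print(z,[np.round(proj(C,o['ee_pos']+M@np.array([sx*.0425,y,z])),0) for sx in(-1,1) for y in(-.011,.011)])
```

```text
['IKError', 'camera_info', 'find_in', 'get_obs', 'job_done', 'nose_length', 'snapshot']
0.011
0.15 (np.float64(276.64939426003025), np.float64(283.7330792976517))
-0.02 [array([274., 168.]), array([327., 173.]), array([274., 399.]), array([326., 394.])]
-0.01 [array([263., 176.]), array([312., 181.]), array([263., 391.]), array([312., 387.])]
0 [array([253., 184.]), array([299., 188.]), array([253., 384.]), array([299., 380.])]
0.01 [array([245., 190.]), array([288., 194.]), array([244., 378.]), array([288., 374.])]
0.02 [array([237., 196.]), array([279., 199.]), array([237., 372.]), array([278., 369.])]
```

Request:
send_rows:
  moves:
    - {"claw": 85, "linear": [17, -33, 0], "angular": [0, 0, -0.1]}
    - {"claw": 85, "linear": [17, -33, 0], "angular": [0, 0, -0.1]}
    - {"claw": 85, "linear": [17, -33, 0], "angular": [0, 0, -0.1]}
    - {"claw": 85, "linear": [17, -33, 0], "angular": [0, 0, -0.1]}
    - {"claw": 85, "linear": [17, -33, 0], "angular": [0, 0, -0.1]}
    - {"claw": 85, "linear": [17, -33, 0], "angular": [0, 0, -0.1]}

```text
time_s: 0.65
ee_pos: [0.297, 0.2857, 0.2397]
tcp_rot: [-179.9, 0.1, 33.0]
contact_force: [0.9, 0.9, 0.4]
grip_width: 0.994
```

```bash
cat > w.py <<'E'
from h import *
import sys
name=sys.argv[1]
o=get_obs(); C=cam("wrist"); im=snapshot("wrist"); cv2.imwrite(f"pics/{name}.png",im[:,:,::-1])
print(o['time_s'],o['ee_pos'].round(4),o['tcp_rot'].round(2),o['contact_force'].round(1),round(o['grip_width'],3))
for k in sys.argv[2:]:
    k,z=k.split(':')
    for a,c,b in blobs(im,*COL[k],amin=250): print(k,a,c,b,onz(C,*c,float(z)).round(4))
E
python3 w.py w1 green:.008
```

```text
0.65 [0.297  0.2857 0.2397] [-1.7994e+02  1.4000e-01  3.2980e+01] [0.9 0.9 0.4] 0.994
green 3198 [212.  338.2] [306 181  65  63] [0.3661 0.2889 0.008 ]
```

View pics/w1.png

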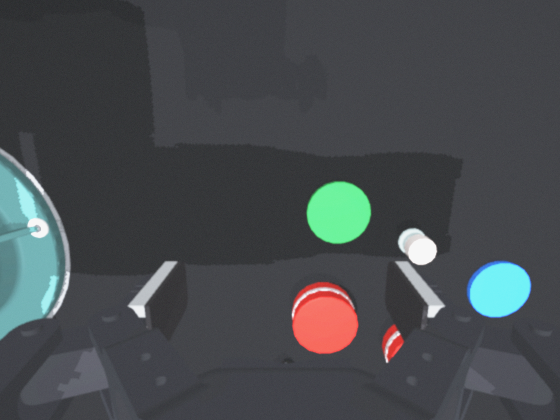

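Request:
send_rows:
  moves:
    - {"claw": 85, "linear": [20, -34, 0], "angular": [0, 0, -0.1]}
    - {"claw": 85, "linear": [20, -34, 0], "angular": [0, 0, -0.1]}
    - {"claw": 85, "linear": [20, -34, 0], "angular": [0, 0, -0.1]}
    - {"claw": 85, "linear": [20, -34, 0], "angular": [0, 0, -0.1]}
    - {"claw": 85, "linear": [20, -34, 0], "angular": [0, 0, -0.1]}
    - {"claw": 85, "linear": [20, -34, 0], "angular": [0, 0, -0.1]}
    - {"claw": 85, "linear": [20, -34, 0], "angular": [0, 0, -0.1]}
    - {"claw": 85, "linear": [10, -34, 0], "angular": [0, 0, -0.1]}
    - {"claw": 85, "linear": [0, -20, 0], "angular": [0, 0, 0]}
    - {"claw": 85, "linear": [0, 0, 0], "angular": [0, 0, 0]}

```text
time_s: 1.53
ee_pos: [0.4514, -0.0247, 0.2391]
tcp_rot: [180.0, 0.1, -16.0]
contact_force: [-0.7, 0.8, -0.0]
grip_width: 0.989
```

```bash
python3 w.py w2 green:.088 yellow:.088 red:.068 blue:.068
```

```text
1.5333 [ 0.4514 -0.0247  0.2391] [ 1.7997e+02  7.0000e-02 -1.5950e+01] [-0.7  0.8 -0. ] 0.989
green 727 [225.4 279.4] [262 210  35  34] [ 0.4397 -0.0464  0.088 ]
green 825 [302.3 279.1] [261 286  37  36] [ 0.4179 -0.1199  0.088 ]
yellow 931 [123.  271.5] [253 104  38  39] [0.4582 0.04   0.088 ]
red 1679 [ 11.7 195.2] [155   0  78  31] [0.423  0.1404 0.068 ]
red 1322 [125.3 274.8] [245  95  57  59] [0.4596 0.0373 0.068 ]
blue 1055 [213.6 280.4] [253 194  53  53] [ 0.4417 -0.0415  0.068 ]
```

View pics/w2.png

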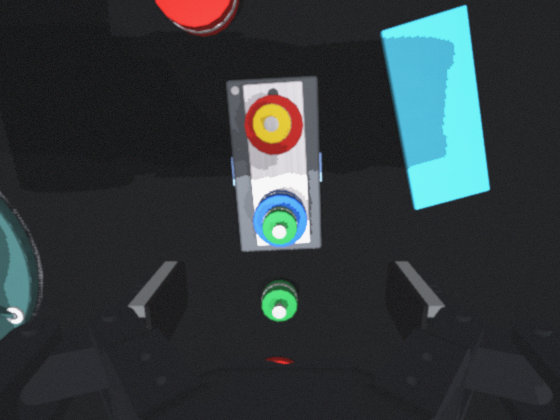

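Run:
```python
from h import *
C=cam("wrist");S=cam("scene");T=cam("side")
print("yk",onz(C,123.5,270.5,.099).round(4),"gk",onz(C,231,279,.099).round(4))
x=tri([C,S,T],[(123.5,270.5),(145+171/3,225+229/3),(185+46/3,220+(521-390)/3)]);print(x)
x=tri([C,S,T],[(231,279),(145+104/3,225+162/3),(185+130/3,220+(545-390)/3)]);print(x)
im=cv2.imread("pics/w2.png")[:,:,::-1].copy(); h=cv2.cvtColor(im,cv2.COLOR_RGB2HSV)
# circle fits by contour on top planes
m=cv2.inRange(h,(22,100,60),(33,255,255));m2=cv2.inRange(h,(0,130,50),(8,255,255))
def fit(m,z,roi):
    q=np.zeros_like(m);q[roi[0]:roi[1],roi[2]:roi[3]]=m[roi[0]:roi[1],roi[2]:roi[3]]
    c=max(cv2.findContours(q,0,1)[0],key=cv2.contourArea)
    p=np.array([onz(C,a[0][1],a[0][0],z)[:2] for a in c],np.float32); return cv2.minEnclosingCircle(p)
print(fit(m,.088,(90,160,230,320)),fit(m2,.068,(90,160,230,320)))
mg=cv2.inRange(h,(50,90,60),(90,255,255));mb=cv2.inRange(h,(98,120,60),(122,255,255))
print(fit(mg,.088,(190,255,240,320)),fit(mb,.068,(185,255,240,320)))
pl=[(83,243),(82,301),(243,310),(247,257)]
q=[onz(C,*p,.042)[:2] for p in pl];print(np.round(q,4));print(np.mean(q,0))
d=(q[0]+q[1]-q[2]-q[3]);print("yaw",np.degrees(np.arctan2(-d[0],d[1])))
# fixture corners z .024
q=[onz(C,*p,.024)[:2] for p in [(82,227),(77,317),(247,320),(250,241)]];print(np.round(q,4),np.mean(q,0))
```

```text
yk [0.4577 0.0411 0.099 ] gk [ 0.4391 -0.0465  0.099 ]
(array([0.45711318, 0.04001139, 0.09528696]), [np.float64(0.0011647335872981062), np.float64(0.0013096710193925298), np.float64(0.0009290137217961991)])
(array([ 0.43720253, -0.04945375,  0.09781767]), [np.float64(0.0029441875661742984), np.float64(0.0026161087425206238), np.float64(0.0012064070827918257)])
((0.45786768198013306, 0.0410575270652771), 0.01544563751667738) ((0.45796769857406616, 0.039081722497940063), 0.025554371997714043)
((0.4389793276786804, -0.0460454523563385), 0.016362953931093216) ((0.43916836380958557, -0.046423669904470444), 0.02675018645823002)
[[ 0.441   0.0828]
 [ 0.4927  0.0688]
 [ 0.4599 -0.0866]
 [ 0.4052 -0.0756]]
[ 0.44970287 -0.00263764]
yaw -12.33564674678873
[[ 0.4246  0.0902]
 [ 0.51    0.0704]
 [ 0.4688 -0.1012]
 [ 0.3834 -0.0805]] [ 0.44671984 -0.0052552 ]
```

Request:
send_rows:
  moves:
    - {"claw": 70, "linear": [6, 33, -30], "angular": [0, 0, 0.064]}
    - {"claw": 70, "linear": [0, 32, -30], "angular": [0, 0, 0]}
    - {"claw": 70, "linear": [0, 0, -30], "angular": [0, 0, 0]}
    - {"claw": 70, "linear": [0, 0, -20], "angular": [0, 0, 0]}
    - {"claw": 70, "linear": [0, 0, 0], "angular": [0, 0, 0]}

```text
time_s: 2.0
ee_pos: [0.4566, 0.045, 0.1278]
tcp_rot: [-179.9, -0.1, -12.0]
contact_force: [-0.7, 0.4, -0.3]
grip_width: 0.822
```

```bash
python3 w.py w3
python3 - <<'E'
from h import *
cv2.imwrite("pics/s3.png",snapshot("side")[150:290,180:360,::-1].repeat(4,0).repeat(4,1))
E
```

```text
2.0 [0.4566 0.045  0.1278] [-1.7995e+02 -1.4000e-01 -1.2030e+01] [-0.7  0.4 -0.3] 0.822
```

View pics/w3.png

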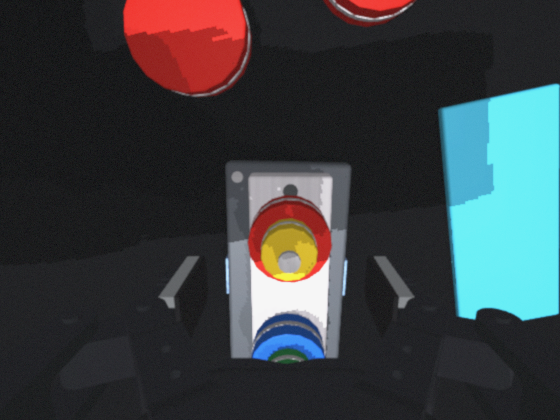

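View pics/s3.png

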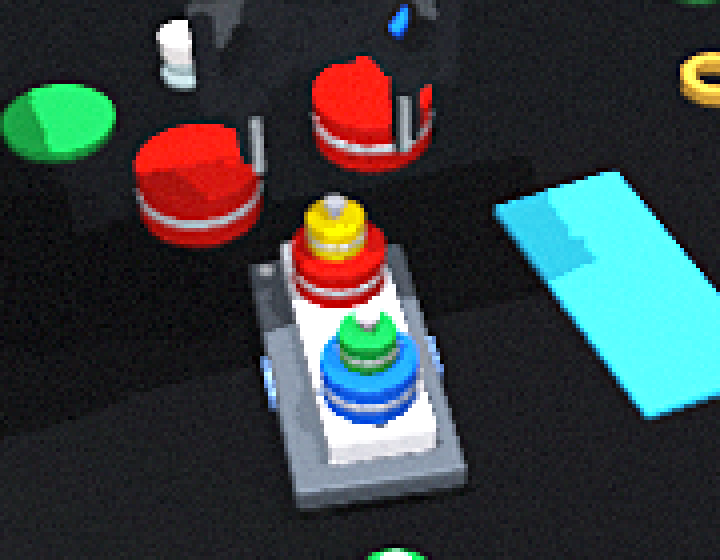

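Run:
```python
from h import *
C=cam("wrist");o=get_obs();print(o['ee_pos'])
print(onz(C,262,289,.099), proj(C,[*o['ee_pos'][:2],.099]))
im=cv2.imread("pics/w3.png")[:,:,::-1].copy(); h=cv2.cvtColor(im,cv2.COLOR_RGB2HSV)
m=cv2.inRange(h,(20,100,60),(33,255,255));c=max(cv2.findContours(m,0,1)[0],key=cv2.contourArea);b=cv2.boundingRect(c);print(b,onz(C,b[1]+b[3]-28,b[0]+b[2]/2,.088))
```

```text
[0.45823371 0.04416568 0.1309109 ]
[0.45952957 0.03793829 0.099     ] (np.float64(251.80264753396338), np.float64(284.13234825392516))
(261, 224, 56, 57) [0.45980587 0.03845569 0.088     ]
```

Request:
send_rows:
  moves:
    - {"claw": 70, "linear": [1, -4, -15], "angular": [0, 0, 0]}
    - {"claw": 70, "linear": [0, 0, -15], "angular": [0, 0, 0]}
    - {"claw": 70, "linear": [0, 0, -10], "angular": [0, 0, 0]}
    - {"claw": 70, "linear": [0, 0, 0], "angular": [0, 0, 0]}

```text
time_s: 2.43
ee_pos: [0.4632, 0.0402, 0.0965]
tcp_rot: [-179.9, -0.9, -12.0]
contact_force: [0.3, -0.5, -0.4]
grip_width: 0.819
```

Request:
send_rows:
  moves:
    - {"claw": 70, "linear": [0, 0, 0], "angular": [0, 0, 0]}
    - {"claw": 70, "linear": [0, 0, 0], "angular": [0, 0, 0]}

```text
time_s: 2.6
ee_pos: [0.4645, 0.04, 0.0992]
tcp_rot: [-179.8, -1.1, -12.0]
contact_force: [0.1, -0.3, -0.3]
grip_width: 0.819
```

```bash
python3 w.py w4;python3 -c "
from h import *
for i in range(3): print(get_obs()['ee_pos']); snapshot('side')"
```

```text
2.6 [0.4645 0.04   0.0992] [-179.84   -1.06  -12.02] [ 0.1 -0.3 -0.3] 0.819
[0.46470931 0.04000461 0.09936149]
[0.46457477 0.04004459 0.09910546]
[0.46437371 0.04006129 0.09880082]
```

View pics/w4.png

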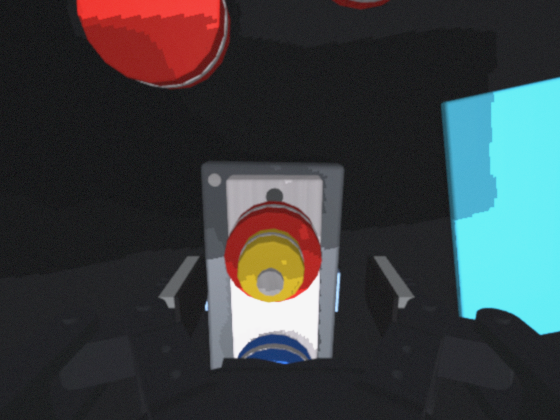

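```bash
cat > g.py <<'E'
# g.py x y z yaw : needed shift (mm) and turn (rad)
from h import *
import sys
x,y,z,yaw=map(float,sys.argv[1:5]); o=get_obs()
Rt=R.from_euler('xyz',[180,0,yaw],degrees=True);Rc=R.from_euler('xyz',o['tcp_rot'],degrees=True)
print(round(o['time_s'],2),o['ee_pos'].round(4),"lin",((np.array([x,y,z])-o['ee_pos'])*1000).round(1),"ang",(Rt*Rc.inv()).as_rotvec().round(4),"F",o['contact_force'].round(1),"grip",round(o['grip_width']*85.4,1))
E
python3 - <<'E'
from h import *
C=cam("wrist");print(onz(C,281,269.5,.099))
E
python3 g.py 0.459 0.039 0.083 -12.3
```

```text
[0.45793327 0.04120698 0.099     ]
2.8 [0.4642 0.0401 0.0985] lin [ -5.2  -1.1 -15.5] ang [ 0.0011  0.0182 -0.0049] F [-0.   0.5  0.7] grip 70.3
```

Request:
send_rows:
  moves:
    - {"claw": 70, "linear": [-6, 0, -8], "angular": [0.001, 0.018, -0.005]}
    - {"claw": 70, "linear": [0, 0, -7], "angular": [0, 0, 0]}
    - {"claw": 70, "linear": [0, 0, 0], "angular": [0, 0, 0]}

```text
time_s: 3.05
ee_pos: [0.4579, 0.0401, 0.0829]
tcp_rot: [180.0, 0.0, -12.3]
contact_force: [-0.8, 0.4, -0.9]
grip_width: 0.818
```

```bash
python3 g.py 0.4583 0.0402 0.083 -12.3; python3 w.py w5; python3 g.py 0.4583 0.0402 0.083 -12.3; python3 -c "
from h import *
C=cam('wrist');print(proj(C,[.4583,.0402,.099]))"
```

```text
3.05 [0.4579 0.0401 0.0829] lin [0.4 0.1 0.1] ang [ 0.0002 -0.0005  0.0006] F [-0.8  0.4 -0.9] grip 69.8
3.05 [0.4579 0.0401 0.0829] [ 1.7998e+02  2.0000e-02 -1.2340e+01] [-0.8  0.4 -0.9] 0.818
3.1 [0.4578 0.04   0.0833] lin [ 0.5  0.2 -0.3] ang [ 0.0002 -0.0006  0.0006] F [ 0.1 -0.6 -0.3] grip 69.5
(np.float64(298.25196741437935), np.float64(285.09689446078363))
```

View pics/w5.png

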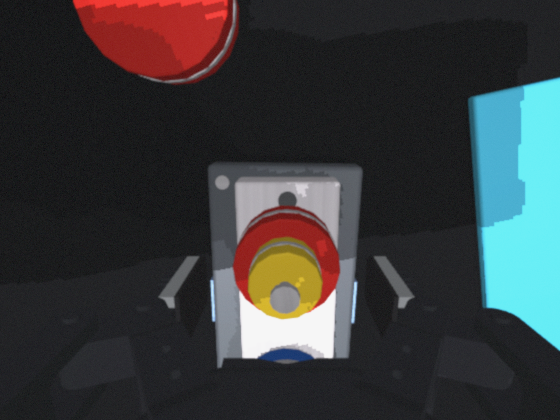

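The knob at (285,298) sits exactly where the projection puts it, so I'm closing.

Request:
send_rows:
  moves:
    - {"claw": 20, "linear": [0, 0, 0], "angular": [0, 0, 0]}
    - {"claw": 20, "linear": [0, 0, 0], "angular": [0, 0, 0]}
    - {"claw": 20, "linear": [0, 0, 0], "angular": [0, 0, 0]}
    - {"claw": 20, "linear": [0, 0, 0], "angular": [0, 0, 0]}
    - {"claw": 20, "linear": [0, 0, 0], "angular": [0, 0, 0]}
    - {"claw": 20, "linear": [0, 0, 0], "angular": [0, 0, 0]}

```text
time_s: 3.6
ee_pos: [0.4577, 0.0401, 0.0835]
tcp_rot: [180.0, 0.1, -12.3]
contact_force: [0.2, 0.4, -0.6]
grip_width: 0.347
```

```bash
python3 g.py 0.4583 0.0402 0.083 -12.3; python3 w.py w6
```

```text
3.6 [0.4577 0.0401 0.0835] lin [ 0.6  0.1 -0.5] ang [ 0.0002 -0.0009  0.0005] F [ 0.2  0.4 -0.6] grip 29.6
3.6 [0.4577 0.0401 0.0835] [ 1.7998e+02  5.0000e-02 -1.2330e+01] [ 0.2  0.4 -0.6] 0.347
```

View pics/w6.png

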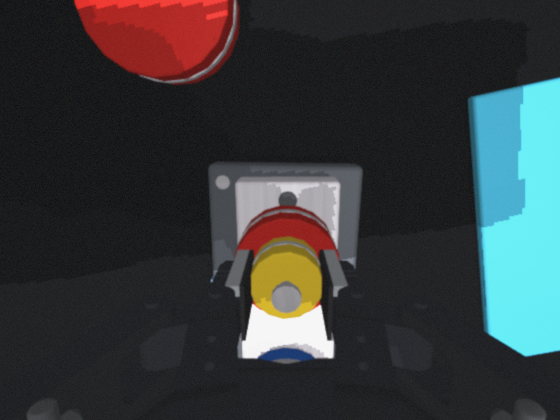

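Request:
send_rows:
  moves:
    - {"claw": 20, "linear": [0, 0, 6], "angular": [0, 0, 0]}
    - {"claw": 20, "linear": [0, 0, 12], "angular": [0, 0, 0]}
    - {"claw": 20, "linear": [0, 0, 20], "angular": [0, 0, 0]}
    - {"claw": 20, "linear": [0, 0, 25], "angular": [0, 0, 0]}
    - {"claw": 20, "linear": [0, 0, 20], "angular": [0, 0, 0]}
    - {"claw": 20, "linear": [0, 0, 15], "angular": [0, 0, 0]}
    - {"claw": 20, "linear": [0, 0, 0], "angular": [0, 0, 0]}

```text
time_s: 4.23
ee_pos: [0.4559, 0.0403, 0.1873]
tcp_rot: [180.0, 0.2, -12.3]
contact_force: [0.5, -0.4, -0.7]
grip_width: 0.346
```

```bash
python3 g.py 0.565 -0.37 0.180 -12.3; python3 w.py w7
python3 - <<'E'
from h import *
cv2.imwrite("pics/s7.png",snapshot("side")[100:290,180:360,::-1].repeat(3,0).repeat(3,1))
E
```

```text
4.23 [0.4559 0.0403 0.1873] lin [ 109.1 -410.3   -7.3] ang [-0.0001 -0.0036  0.0006] F [ 0.5 -0.4 -0.7] grip 29.6
4.2333 [0.4559 0.0403 0.1873] [179.96   0.2  -12.33] [ 0.5 -0.4 -0.7] 0.346
```

View pics/s7.png

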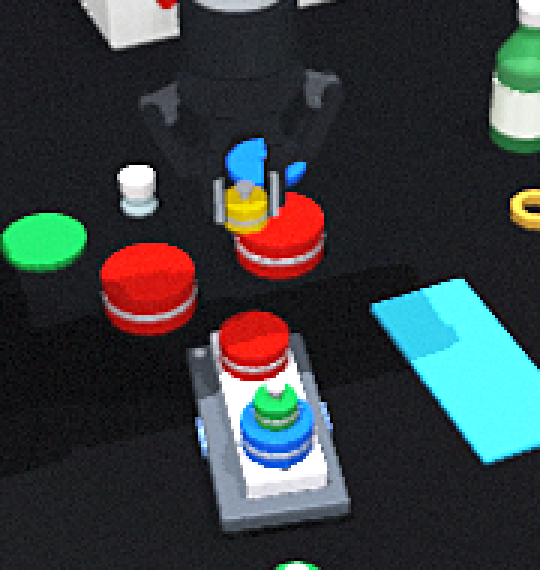

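Request:
send_rows:
  moves:
    - {"claw": 20, "linear": [5, -18, 0], "angular": [0, 0, 0]}
    - {"claw": 20, "linear": [10, -35, 0], "angular": [0, 0, 0]}
    - {"claw": 20, "linear": [10, -35, 0], "angular": [0, 0, 0]}
    - {"claw": 20, "linear": [10, -35, 0], "angular": [0, 0, 0]}
    - {"claw": 20, "linear": [10, -35, 0], "angular": [0, 0, 0]}
    - {"claw": 20, "linear": [10, -35, 0], "angular": [0, 0, 0]}
    - {"claw": 20, "linear": [10, -35, 0], "angular": [0, 0, 0]}
    - {"claw": 20, "linear": [10, -35, 0], "angular": [0, 0, 0]}
    - {"claw": 20, "linear": [10, -35, 0], "angular": [0, 0, 0]}
    - {"claw": 20, "linear": [10, -35, 0], "angular": [0, 0, 0]}
    - {"claw": 20, "linear": [10, -35, 0], "angular": [0, 0, 0]}
    - {"claw": 20, "linear": [5, -25, 0], "angular": [0, 0, 0]}

```text
time_s: 5.33
ee_pos: [0.5598, -0.3652, 0.1695]
tcp_rot: [-179.7, 1.4, -11.9]
contact_force: [-0.2, 0.1, -0.7]
grip_width: 0.339
```

Request:
send_rows:
  moves:
    - {"claw": 20, "linear": [0, 0, 0], "angular": [0, 0, 0]}
    - {"claw": 20, "linear": [0, 0, 0], "angular": [0, 0, 0]}

```text
time_s: 5.5
ee_pos: [0.5593, -0.3702, 0.1646]
tcp_rot: [-179.6, 1.7, -12.1]
contact_force: [-1.8, 0.4, -1.1]
grip_width: 0.346
```

```bash
python3 w.py w8 yellow:.008 red:.008
```

```text
5.5 [ 0.5593 -0.3702  0.1646] [-179.57    1.67  -12.15] [-1.8  0.4 -1.1] 0.346
yellow 4470 [144.4 300.4] [251 101  87  87] [ 0.5776 -0.3255  0.008 ]
yellow 3594 [278.9 285.9] [251 244  71  76] [ 0.5391 -0.4453  0.008 ]
red 5809 [141.   52.7] [10 99 87 86] [ 0.3688 -0.2778  0.008 ]
```

View pics/w8.png

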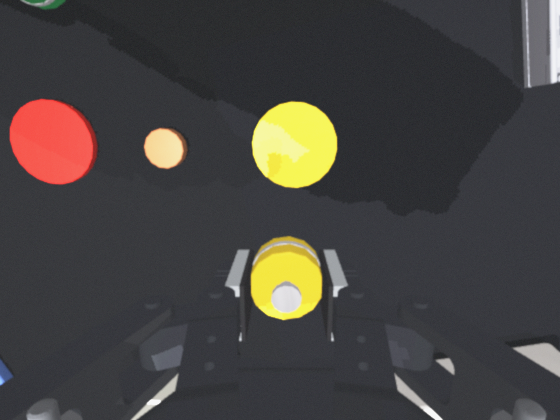

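```bash
python3 - <<'E'
from h import *
C=cam("wrist");S=cam("scene");T=cam("side")
a=onz(C,144.5,294.5,.008);b=onz(C,142,53.5,.008);print(a,b)
print(tri([C,S,T],[(144.5,294.5),(184.4,177.2),(337.5,397.1)]),tri([C,S,T],[(142,53.5),(154,236.7),(357.7,286.3)]))
E
python3 g.py 0.572 -0.326 0.06 -12.3
```

```text
[ 0.57243298 -0.32422521  0.008     ] [ 0.3689124  -0.27847037  0.008     ]
(array([ 0.57136603, -0.32611231,  0.00432872]), [np.float64(0.0019272499168270537), np.float64(0.0019274964496010512), np.float64(0.0018418220803080986)]) (array([ 0.36546879, -0.27995072,  0.00420286]), [np.float64(0.001949059991575441), np.float64(0.002021385278805896), np.float64(0.0015275263020056301)])
5.55 [ 0.5591 -0.3699  0.1644] lin [  12.9   43.9 -104.4] ang [-0.0136 -0.0273 -0.0027] F [ 0.   0.7 -2.3] grip 29.3
```

Request:
send_rows:
  moves:
    - {"claw": 20, "linear": [6, 20, -10], "angular": [-0.0136, -0.0273, -0.003]}
    - {"claw": 20, "linear": [6, 20, -20], "angular": [0, 0, 0]}
    - {"claw": 20, "linear": [0, 4, -25], "angular": [0, 0, 0]}
    - {"claw": 20, "linear": [0, 0, -25], "angular": [0, 0, 0]}
    - {"claw": 20, "linear": [0, 0, -15], "angular": [0, 0, 0]}
    - {"claw": 20, "linear": [0, 0, 0], "angular": [0, 0, 0]}

```text
time_s: 6.05
ee_pos: [0.5692, -0.3165, 0.0646]
tcp_rot: [-179.9, 0.0, -12.1]
contact_force: [-0.0, -0.4, -1.0]
grip_width: 0.345
```

```bash
python3 g.py 0.572 -0.3255 0.028 -12.3; python3 w.py w9
```

```text
6.05 [ 0.5692 -0.3165  0.0646] lin [  2.8  -9.  -36.6] ang [-0.0015 -0.0003 -0.0038] F [-0.  -0.4 -1. ] grip 29.4
6.05 [ 0.5692 -0.3165  0.0646] [-1.7992e+02  3.0000e-02 -1.2080e+01] [-0.  -0.4 -1. ] 0.345
```

View pics/w9.png

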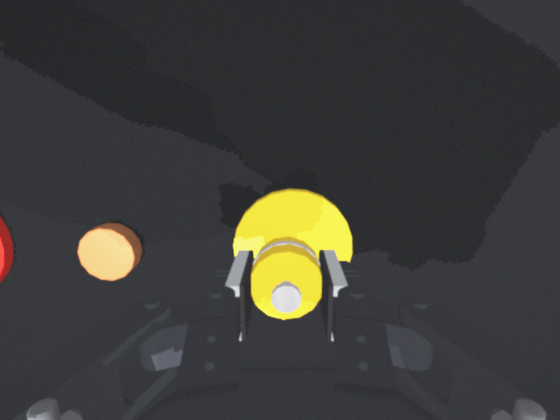

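```bash
python3 - <<'E'
from h import *
C=cam("wrist");print(onz(C,247,293,.008)); print(onz(C,188,293,.008))
E
python3 g.py 0.572 -0.3255 0.028 -12.3
```

```text
[ 0.57285065 -0.32518629  0.008     ]
[ 0.58032907 -0.28946988  0.008     ]
6.1 [ 0.5695 -0.3167  0.066 ] lin [  2.5  -8.8 -38. ] ang [-0.0011  0.0004 -0.0038] F [-1.2  1.  -0.9] grip 29.8
```

Request:
send_rows:
  moves:
    - {"claw": 20, "linear": [3, -8, -12], "angular": [0, 0, -0.004]}
    - {"claw": 20, "linear": [0, 0, -12], "angular": [0, 0, 0]}
    - {"claw": 20, "linear": [0, 0, -10], "angular": [0, 0, 0]}
    - {"claw": 20, "linear": [0, 0, 0], "angular": [0, 0, 0]}

```text
time_s: 6.43
ee_pos: [0.5745, -0.3257, 0.0332]
tcp_rot: [179.9, -0.3, -12.3]
contact_force: [-0.1, 0.5, -1.2]
grip_width: 0.341
```

```bash
python3 g.py 0.5725 -0.3252 0.024 -12.3
```

```text
6.43 [ 0.5745 -0.3257  0.0332] lin [-2.   0.5 -9.2] ang [ 0.0021  0.0045 -0.0006] F [-0.1  0.5 -1.2] grip 29.1
```

Request:
send_rows:
  moves:
    - {"claw": 20, "linear": [-2, 0, -5], "angular": [0.002, 0.0045, 0]}
    - {"claw": 20, "linear": [0, 0, -3], "angular": [0, 0, 0]}
    - {"claw": 20, "linear": [0, 0, -1], "angular": [0, 0, 0]}

```text
time_s: 6.68
ee_pos: [0.573, -0.3268, 0.0246]
tcp_rot: [180.0, -0.1, -12.3]
contact_force: [0.1, -0.5, -1.0]
grip_width: 0.343
```

```bash
python3 g.py 0.5725 -0.3252 0.024 -12.3
```

```text
6.68 [ 0.573  -0.3268  0.0246] lin [-0.5  1.6 -0.6] ang [ 0.001   0.001  -0.0001] F [ 0.1 -0.5 -1. ] grip 29.3
```

Request:
send_rows:
  moves:
    - {"claw": 20, "linear": [0, 1.5, -1], "angular": [0, 0, 0]}
    - {"claw": 20, "linear": [0, 0, -1], "angular": [0, 0, 0]}

```text
time_s: 6.85
ee_pos: [0.5731, -0.3254, 0.0232]
tcp_rot: [179.9, -0.1, -12.3]
contact_force: [-5.7, 6.8, 18.2]
grip_width: 0.347
```

```bash
python3 g.py 0.5725 -0.3252 0.024 -12.3
```

```text
6.85 [ 0.5731 -0.3254  0.0232] lin [-0.6  0.2  0.8] ang [0.0013 0.0016 0.0002] F [-5.7  6.8 18.2] grip 29.6
```

Contact came at z=23.2, as predicted. Releasing.

Request:
send_rows:
  moves:
    - {"claw": 60, "linear": [0, 0, 0], "angular": [0, 0, 0]}
    - {"claw": 60, "linear": [0, 0, 0], "angular": [0, 0, 0]}
    - {"claw": 60, "linear": [0, 0, 0], "angular": [0, 0, 0]}
    - {"claw": 60, "linear": [0, 0, 0], "angular": [0, 0, 0]}
    - {"claw": 60, "linear": [0, 0, 10], "angular": [0, 0, 0]}
    - {"claw": 60, "linear": [0, 0, 25], "angular": [0, 0, 0]}
    - {"claw": 70, "linear": [0, 0, 35], "angular": [0, 0, 0]}
    - {"claw": 70, "linear": [0, 0, 40], "angular": [0, 0, 0]}
    - {"claw": 70, "linear": [0, 0, 30], "angular": [0, 0, 0]}
    - {"claw": 70, "linear": [0, 0, 0], "angular": [0, 0, 0]}

```text
time_s: 7.68
ee_pos: [0.5713, -0.3238, 0.1723]
tcp_rot: [180.0, -0.0, -12.3]
contact_force: [0.5, 0.2, 0.0]
grip_width: 0.821
```

```bash
python3 g.py 0.439 -0.0463 0.180 -12.3; python3 w.py w10
```

```text
7.68 [ 0.5713 -0.3238  0.1723] lin [-132.3  277.5    7.7] ang [0.0004 0.0004 0.0001] F [0.5 0.2 0. ] grip 70.1
7.6833 [ 0.5713 -0.3238  0.1723] [ 1.7998e+02 -3.0000e-02 -1.2310e+01] [0.5 0.2 0. ] 0.821
```

View pics/w10.png

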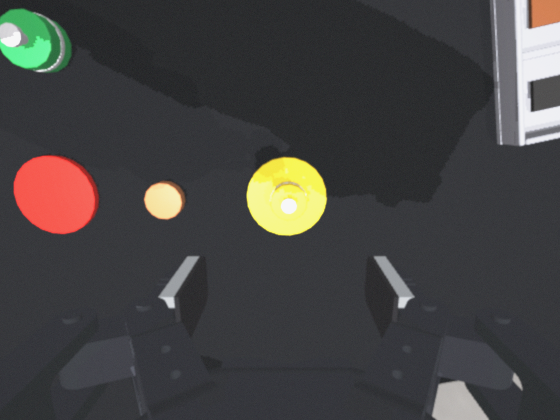

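Run:
```python
from h import *
C=cam("wrist");print(onz(C,206,289,.039),onz(C,196.5,286.5,.008),"red",onz(C,194.5,56.5,.008))
```

```text
[ 0.57394192 -0.32520865  0.039     ] [ 0.57215087 -0.32402253  0.008     ] red [ 0.37019033 -0.27789417  0.008     ]
```

Request:
send_rows:
  moves:
    - {"claw": 70, "linear": [-8, 16, 1], "angular": [0, 0, 0]}
    - {"claw": 70, "linear": [-16, 34, 1], "angular": [0, 0, 0]}
    - {"claw": 70, "linear": [-16, 34, 1], "angular": [0, 0, 0]}
    - {"claw": 70, "linear": [-16, 34, 1], "angular": [0, 0, 0]}
    - {"claw": 70, "linear": [-16, 34, 1], "angular": [0, 0, 0]}
    - {"claw": 70, "linear": [-16, 34, 1], "angular": [0, 0, 0]}
    - {"claw": 70, "linear": [-16, 34, 1], "angular": [0, 0, 0]}
    - {"claw": 70, "linear": [-14, 28, 1], "angular": [0, 0, 0]}
    - {"claw": 70, "linear": [-8, 12, 0], "angular": [0, 0, 0]}
    - {"claw": 70, "linear": [0, 0, 0], "angular": [0, 0, 0]}

```text
time_s: 8.57
ee_pos: [0.433, -0.0536, 0.1717]
tcp_rot: [-179.9, 0.5, -12.5]
contact_force: [0.4, -0.2, 0.5]
grip_width: 0.823
```

```bash
python3 g.py 0.439 -0.0463 0.13 -12.3
```

```text
8.57 [ 0.433  -0.0536  0.1717] lin [  6.    7.3 -41.7] ang [-0.0033 -0.0076  0.0034] F [ 0.4 -0.2  0.5] grip 70.3
```

Request:
send_rows:
  moves:
    - {"claw": 70, "linear": [6, 7, -20], "angular": [-0.003, -0.0076, 0.003]}
    - {"claw": 70, "linear": [0, 0, -25], "angular": [0, 0, 0]}
    - {"claw": 70, "linear": [0, 0, -5], "angular": [0, 0, 0]}
    - {"claw": 70, "linear": [0, 0, 0], "angular": [0, 0, 0]}

```text
time_s: 8.9
ee_pos: [0.4394, -0.0467, 0.1201]
tcp_rot: [180.0, -0.1, -12.2]
contact_force: [0.6, -0.3, 0.3]
grip_width: 0.819
```

```bash
python3 g.py 0.439 -0.0463 0.083 -12.3; python3 w.py w11;python3 -c "
from h import *
C=cam('wrist');print(proj(C,[.439,-.0463,.099]))"
```

```text
8.9 [ 0.4394 -0.0467  0.1201] lin [ -0.4   0.4 -37.1] ang [ 0.0006  0.0014 -0.0013] F [ 0.6 -0.3  0.3] grip 70.0
8.9 [ 0.4394 -0.0467  0.1201] [ 1.7998e+02 -9.0000e-02 -1.2230e+01] [ 0.6 -0.3  0.3] 0.819
(np.float64(259.0701805542996), np.float64(283.4189136378078))
```

View pics/w11.png

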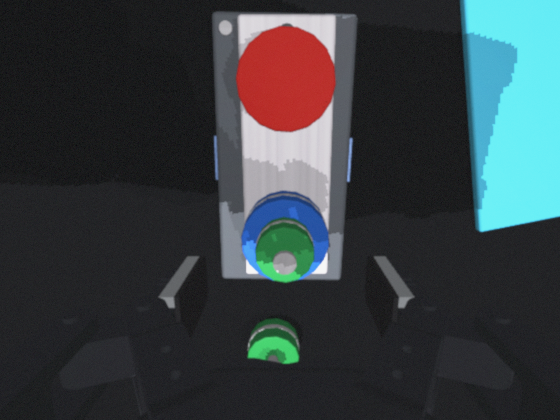

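Request:
send_rows:
  moves:
    - {"claw": 70, "linear": [0, -1.5, -15], "angular": [0, 0, 0]}
    - {"claw": 70, "linear": [0, 0, -13], "angular": [0, 0, 0]}
    - {"claw": 70, "linear": [0, 0, -7], "angular": [0, 0, 0]}
    - {"claw": 70, "linear": [0, 0, 0], "angular": [0, 0, 0]}

```text
time_s: 9.28
ee_pos: [0.4419, -0.0508, 0.0875]
tcp_rot: [180.0, -0.3, -12.4]
contact_force: [0.3, 0.2, -0.2]
grip_width: 0.815
```

```bash
python3 g.py 0.4395 -0.048 0.083 -12.3; python3 w.py w12;python3 -c "
from h import *
C=cam('wrist');print(proj(C,[.4395,-.048,.099]))"
```

```text
9.28 [ 0.4419 -0.0508  0.0875] lin [-2.4  2.8 -4.5] ang [0.0018 0.0045 0.0012] F [ 0.3  0.2 -0.2] grip 69.6
9.2833 [ 0.4419 -0.0508  0.0875] [179.95  -0.27 -12.37] [ 0.3  0.2 -0.2] 0.815
(np.float64(287.698043688233), np.float64(276.14314318552437))
```

View pics/w12.png

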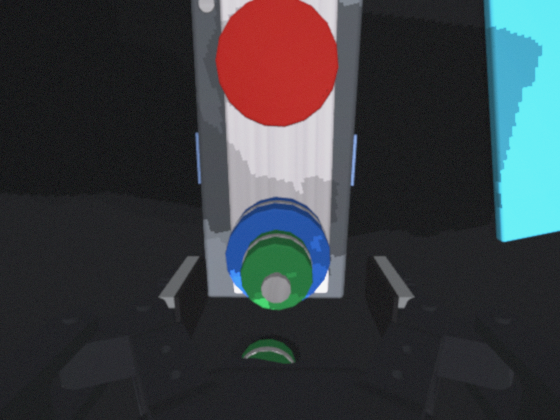

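Request:
send_rows:
  moves:
    - {"claw": 70, "linear": [-2.4, 2.5, -3], "angular": [0.002, 0.004, 0.001]}
    - {"claw": 70, "linear": [0, 0, -1], "angular": [0, 0, 0]}
    - {"claw": 70, "linear": [0, 0, 0], "angular": [0, 0, 0]}

```text
time_s: 9.58
ee_pos: [0.4407, -0.0488, 0.0857]
tcp_rot: [-180.0, -0.2, -12.3]
contact_force: [-0.2, -0.2, 0.1]
grip_width: 0.816
```

```bash
python3 g.py 0.4395 -0.048 0.083 -12.3
```

```text
9.58 [ 0.4407 -0.0488  0.0857] lin [-1.2  0.8 -2.7] ang [0.0005 0.0028 0.0006] F [-0.2 -0.2  0.1] grip 69.7
```

Request:
send_rows:
  moves:
    - {"claw": 70, "linear": [-1.2, 0.6, -2.5], "angular": [0, 0.003, 0]}
    - {"claw": 20, "linear": [0, 0, 0], "angular": [0, 0, 0]}
    - {"claw": 20, "linear": [0, 0, 0], "angular": [0, 0, 0]}
    - {"claw": 20, "linear": [0, 0, 0], "angular": [0, 0, 0]}
    - {"claw": 20, "linear": [0, 0, 0], "angular": [0, 0, 0]}
    - {"claw": 20, "linear": [0, 0, 0], "angular": [0, 0, 0]}
    - {"claw": 20, "linear": [0, 0, 0], "angular": [0, 0, 0]}

```text
time_s: 10.17
ee_pos: [0.4397, -0.048, 0.0844]
tcp_rot: [180.0, -0.1, -12.3]
contact_force: [0.2, 0.8, -0.6]
grip_width: 0.343
```

```bash
python3 g.py 0.4395 -0.048 0.083 -12.3; python3 w.py w13
```

```text
10.17 [ 0.4397 -0.048   0.0844] lin [-0.2  0.  -1.4] ang [0.001  0.001  0.0001] F [ 0.2  0.8 -0.6] grip 29.3
10.1667 [ 0.4397 -0.048   0.0844] [ 1.7996e+02 -7.0000e-02 -1.2310e+01] [ 0.2  0.8 -0.6] 0.343
```

View pics/w13.png

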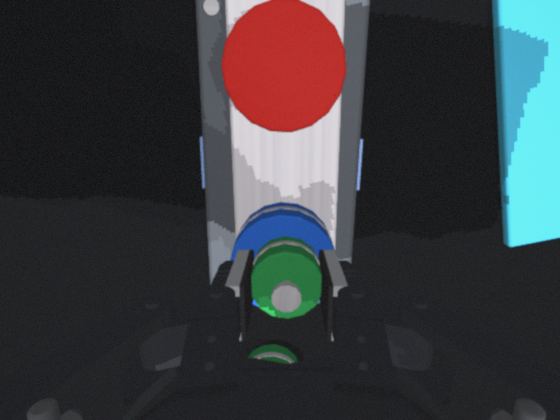

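Request:
send_rows:
  moves:
    - {"claw": 20, "linear": [0, 0, 6], "angular": [0, 0, 0]}
    - {"claw": 20, "linear": [0, 0, 12], "angular": [0, 0, 0]}
    - {"claw": 20, "linear": [0, 0, 22], "angular": [0, 0, 0]}
    - {"claw": 20, "linear": [0, 0, 28], "angular": [0, 0, 0]}
    - {"claw": 20, "linear": [-3, 10, 22], "angular": [0, 0, 0]}
    - {"claw": 20, "linear": [-6, 28, 10], "angular": [0, 0, 0]}
    - {"claw": 20, "linear": [-8, 35, 1], "angular": [0, 0, 0]}
    - {"claw": 20, "linear": [-8, 35, 1], "angular": [0, 0, 0]}
    - {"claw": 20, "linear": [-8, 35, 1], "angular": [0, 0, 0]}
    - {"claw": 20, "linear": [-8, 35, 1], "angular": [0, 0, 0]}
    - {"claw": 20, "linear": [-8, 35, 1], "angular": [0, 0, 0]}
    - {"claw": 20, "linear": [-8, 35, 1], "angular": [0, 0, 0]}

```text
time_s: 11.22
ee_pos: [0.3796, 0.2046, 0.2001]
tcp_rot: [-180.0, -0.2, -13.0]
contact_force: [0.8, 0.1, -0.8]
grip_width: 0.342
```

Request:
send_rows:
  moves:
    - {"claw": 20, "linear": [-6, 25, 0], "angular": [0, 0, 0]}
    - {"claw": 20, "linear": [0, 0, 0], "angular": [0, 0, 0]}
    - {"claw": 20, "linear": [0, 0, 0], "angular": [0, 0, 0]}

```text
time_s: 11.47
ee_pos: [0.3707, 0.2364, 0.2015]
tcp_rot: [-179.9, -0.2, -12.5]
contact_force: [-0.9, 0.1, -1.1]
grip_width: 0.343
```

```bash
python3 g.py 0.366 0.288 0.06 -12.3; python3 w.py w14 green:.008 blue:.008
```

```text
11.47 [0.3707 0.2364 0.2015] lin [  -4.7   51.6 -141.5] ang [-0.0014  0.0046  0.0042] F [-0.9  0.1 -1.1] grip 29.3
11.4667 [0.3707 0.2364 0.2015] [-179.86   -0.24  -12.54] [-0.9  0.1 -1.1] 0.343
green 3165 [146.3 272.7] [230  99  77  78] [0.3691 0.2802 0.008 ]
green 3416 [278.3 286. ] [251 245  71  74] [0.3513 0.1419 0.008 ]
blue 637 [ 55.9 486.9] [455  10  86  88] [0.5753 0.3161 0.008 ]
```

View pics/w14.png

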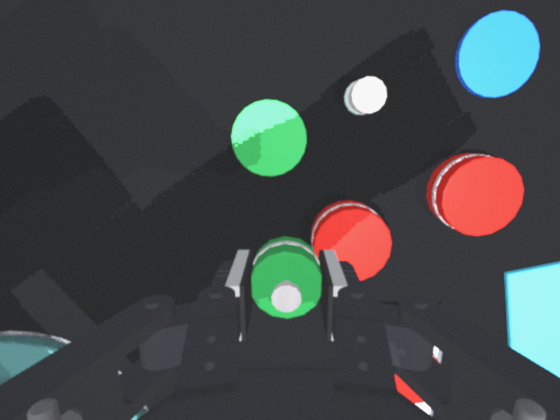

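```bash
python3 - <<'E'
from h import *
C=cam("wrist");print(onz(C,137.5,269,.008),onz(C,54,498,.008),"decoy",onz(C,241,352,.035),onz(C,195,480,.035),"vial",onz(C,95,369,.03))
E
python3 g.py 0.366 0.288 0.06 -12.3
```

```text
[0.36775502 0.28868135 0.008     ] [0.58535112 0.31500116 0.008     ] decoy [0.42384308 0.17889837 0.035     ] [0.54590448 0.19722712 0.035     ] vial [0.46131503 0.30554048 0.03      ]
11.52 [0.3709 0.2361 0.2015] lin [  -4.9   51.9 -141.5] ang [-0.0017  0.0045  0.0051] F [-0.4 -0.5 -1.8] grip 29.8
```

Request:
send_rows:
  moves:
    - {"claw": 20, "linear": [-2, 20, -15], "angular": [-0.002, 0.004, 0.005]}
    - {"claw": 20, "linear": [-2, 25, -25], "angular": [0, 0, 0]}
    - {"claw": 20, "linear": [0, 6, -30], "angular": [0, 0, 0]}
    - {"claw": 20, "linear": [0, 0, -30], "angular": [0, 0, 0]}
    - {"claw": 20, "linear": [0, 0, -25], "angular": [0, 0, 0]}
    - {"claw": 20, "linear": [0, 0, -10], "angular": [0, 0, 0]}
    - {"claw": 20, "linear": [0, 0, 0], "angular": [0, 0, 0]}

```text
time_s: 12.1
ee_pos: [0.3705, 0.2834, 0.0637]
tcp_rot: [-179.9, -0.3, -12.8]
contact_force: [-0.9, 0.4, -1.0]
grip_width: 0.342
```

```bash
python3 g.py 0.367 0.2885 0.025 -12.3; python3 w.py w15
```

```text
12.1 [0.3705 0.2834 0.0637] lin [ -3.5   5.1 -38.7] ang [-0.0008  0.0059  0.0089] F [-0.9  0.4 -1. ] grip 29.2
12.1 [0.3705 0.2834 0.0637] [-179.88   -0.32  -12.81] [-0.9  0.4 -1. ] 0.342
```

View pics/w15.png

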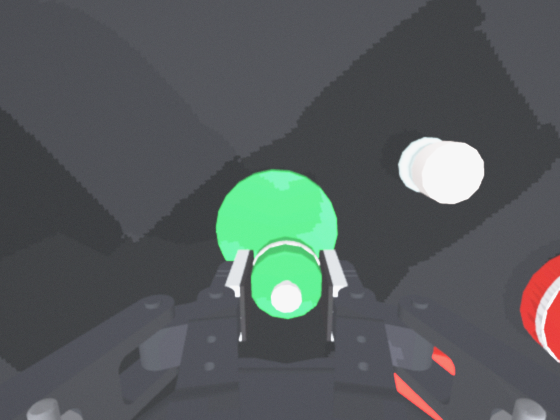

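```bash
python3 - <<'E'
from h import *
C=cam("wrist");print(onz(C,229,277,.008),onz(C,170,277,.008))
E
python3 g.py 0.3675 0.289 0.025 -12.3
```

```text
[0.36769916 0.28878487 0.008     ] [0.37577505 0.32300256 0.008     ]
12.15 [0.3708 0.2835 0.0645] lin [ -3.3   5.5 -39.5] ang [-0.0009  0.0064  0.0091] F [-0.5 -1.4 -1.3] grip 29.4
```

Request:
send_rows:
  moves:
    - {"claw": 20, "linear": [-3, 5, -12], "angular": [-0.001, 0.006, 0.009]}
    - {"claw": 20, "linear": [0, 0, -12], "angular": [0, 0, 0]}
    - {"claw": 20, "linear": [0, 0, -8], "angular": [0, 0, 0]}
    - {"claw": 20, "linear": [0, 0, 0], "angular": [0, 0, 0]}

```text
time_s: 12.48
ee_pos: [0.3705, 0.2885, 0.0333]
tcp_rot: [-179.8, -0.2, -12.4]
contact_force: [0.5, -0.9, -1.9]
grip_width: 0.344
```

```bash
python3 g.py 0.3675 0.289 0.025 -12.3
```

```text
12.48 [0.3705 0.2885 0.0333] lin [-3.   0.5 -8.3] ang [-0.0023  0.0041  0.0021] F [ 0.5 -0.9 -1.9] grip 29.3
```

Request:
send_rows:
  moves:
    - {"claw": 20, "linear": [-3, 0.5, -5], "angular": [-0.002, 0.004, 0.002]}
    - {"claw": 20, "linear": [0, 0, -2], "angular": [0, 0, 0]}
    - {"claw": 20, "linear": [-1, 0, -1.5], "angular": [0, 0, 0]}

```text
time_s: 12.73
ee_pos: [0.3672, 0.2895, 0.0253]
tcp_rot: [-179.9, -0.1, -12.3]
contact_force: [0.1, 1.3, -1.7]
grip_width: 0.344
```

```bash
python3 g.py 0.3675 0.289 0.025 -12.3
```

```text
12.73 [0.3672 0.2895 0.0253] lin [ 0.3 -0.5 -0.3] ang [-0.001   0.0012 -0.    ] F [ 0.1  1.3 -1.7] grip 29.4
```

Request:
send_rows:
  moves:
    - {"claw": 20, "linear": [0, 0, -1.2], "angular": [0, 0, 0]}
    - {"claw": 20, "linear": [0, 0, -0.8], "angular": [0, 0, 0]}

```text
time_s: 12.9
ee_pos: [0.367, 0.2896, 0.0241]
tcp_rot: [-179.9, -0.1, -12.3]
contact_force: [-7.7, -5.5, 31.3]
grip_width: 0.341
```

Request:
send_rows:
  moves:
    - {"claw": 60, "linear": [0, 0, 0], "angular": [0, 0, 0]}
    - {"claw": 60, "linear": [0, 0, 0], "angular": [0, 0, 0]}
    - {"claw": 60, "linear": [0, 0, 0], "angular": [0, 0, 0]}
    - {"claw": 60, "linear": [0, 0, 0], "angular": [0, 0, 0]}
    - {"claw": 60, "linear": [0, 0, 10], "angular": [0, 0, 0]}
    - {"claw": 60, "linear": [0, 0, 25], "angular": [0, 0, 0]}
    - {"claw": 80, "linear": [0, 0, 35], "angular": [0, 0, 0]}
    - {"claw": 80, "linear": [0, 0, 40], "angular": [0, 0, 0]}
    - {"claw": 80, "linear": [0, 0, 30], "angular": [0, 0, 0]}
    - {"claw": 80, "linear": [0, 0, 0], "angular": [0, 0, 0]}

```text
time_s: 13.73
ee_pos: [0.3652, 0.2887, 0.1702]
tcp_rot: [-180.0, 0.0, -12.3]
contact_force: [1.0, 0.7, 0.7]
grip_width: 0.934
```

```bash
python3 g.py 0.4583 0.0402 0.16 -12.3; python3 w.py w16
```

```text
13.73 [0.3652 0.2887 0.1702] lin [  93.1 -248.5  -10.2] ang [-0.0002 -0.0002 -0.0006] F [1.  0.7 0.7] grip 79.8
13.7333 [0.3652 0.2887 0.1702] [-1.7999e+02  1.0000e-02 -1.2270e+01] [1.  0.7 0.7] 0.934
```

View pics/w16.png

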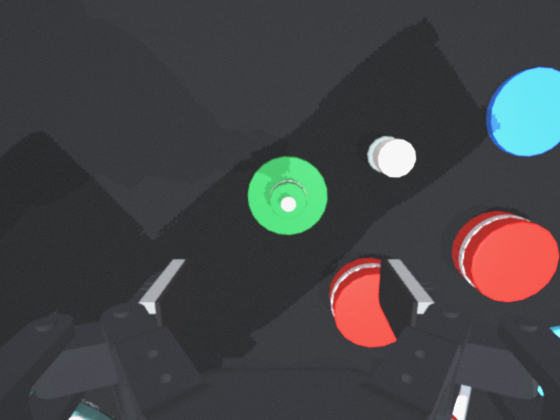

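Green sits centred on its pad: knob at (289,204), pad centre at (288,196). Next is red.

Request:
send_rows:
  moves:
    - {"claw": 80, "linear": [6, -16, 0], "angular": [0, 0, 0]}
    - {"claw": 80, "linear": [12, -34, 0], "angular": [0, 0, 0]}
    - {"claw": 80, "linear": [13, -34, 0], "angular": [0, 0, 0]}
    - {"claw": 80, "linear": [13, -34, 0], "angular": [0, 0, 0]}
    - {"claw": 80, "linear": [13, -34, 0], "angular": [0, 0, 0]}
    - {"claw": 80, "linear": [13, -34, 0], "angular": [0, 0, 0]}
    - {"claw": 80, "linear": [13, -32, 0], "angular": [0, 0, 0]}
    - {"claw": 80, "linear": [6, -22, -10], "angular": [0, 0, 0]}
    - {"claw": 80, "linear": [3, -8, -20], "angular": [0, 0, 0]}
    - {"claw": 80, "linear": [0, 0, -20], "angular": [0, 0, 0]}
    - {"claw": 80, "linear": [0, 0, 0], "angular": [0, 0, 0]}

```text
time_s: 14.7
ee_pos: [0.4567, 0.0278, 0.1084]
tcp_rot: [179.9, 0.4, -12.1]
contact_force: [-0.5, -0.1, -1.2]
grip_width: 0.936
```

```bash
python3 g.py 0.4583 0.0402 0.09 -12.3; python3 w.py w17 red:.068;python3 -c "
from h import *
C=cam('wrist');print(proj(C,[.4583,.0402,.068]))"
```

```text
14.7 [0.4567 0.0278 0.1084] lin [  1.6  12.4 -18.4] ang [-0.     -0.0068 -0.0029] F [-0.5 -0.1 -1.2] grip 79.9
14.7 [0.4567 0.0278 0.1084] [179.92   0.38 -12.14] [-0.5 -0.1 -1.2] 0.936
red 6262 [ 25.1 172.2] [101   0 136  63] [0.4285 0.1459 0.068 ]
red 6588 [224.9 284.1] [238 179  93  92] [0.4587 0.0396 0.068 ]
(np.float64(223.78160273780145), np.float64(282.4923934810422))
```

View pics/w17.png

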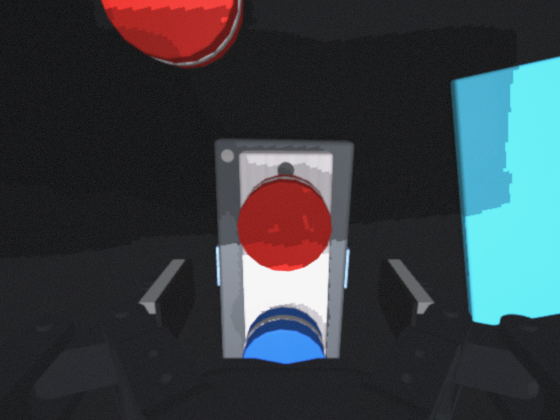

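Request:
send_rows:
  moves:
    - {"claw": 80, "linear": [2, 11, -15], "angular": [0, -0.007, -0.003]}
    - {"claw": 80, "linear": [0, 0, -13], "angular": [0, 0, 0]}
    - {"claw": 80, "linear": [0, 0, -8], "angular": [0, 0, 0]}
    - {"claw": 80, "linear": [0, 0, 0], "angular": [0, 0, 0]}

```text
time_s: 15.08
ee_pos: [0.4594, 0.0406, 0.0746]
tcp_rot: [-180.0, -0.1, -12.2]
contact_force: [-0.9, -0.1, 0.7]
grip_width: 0.939
```

```bash
python3 g.py 0.4588 0.0398 0.054 -12.3
```

```text
15.08 [0.4594 0.0406 0.0746] lin [ -0.6  -0.8 -20.6] ang [ 0.      0.0021 -0.0018] F [-0.9 -0.1  0.7] grip 80.2
```

Request:
send_rows:
  moves:
    - {"claw": 80, "linear": [-0.6, -0.6, -10], "angular": [0, 0.002, -0.002]}
    - {"claw": 80, "linear": [0, 0, -7], "angular": [0, 0, 0]}
    - {"claw": 80, "linear": [0, 0, -2], "angular": [0, 0, 0]}
    - {"claw": 80, "linear": [0, 0, 0], "angular": [0, 0, 0]}

```text
time_s: 15.42
ee_pos: [0.4596, 0.0409, 0.0573]
tcp_rot: [-180.0, -0.1, -12.2]
contact_force: [-0.5, 0.1, 0.3]
grip_width: 0.936
```

```bash
python3 g.py 0.4588 0.0398 0.054 -12.3; python3 w.py w18 red:.068
```

```text
15.42 [0.4596 0.0409 0.0573] lin [-0.8 -1.1 -3.3] ang [ 0.0001  0.0019 -0.0018] F [-0.5  0.1  0.3] grip 80.0
15.4167 [0.4596 0.0409 0.0573] [-1.7998e+02 -1.1000e-01 -1.2200e+01] [-0.5  0.1  0.3] 0.936
red 10314 [ 31.1 133.7] [ 38   0 182  77] [0.4317 0.1445 0.068 ]
red 482 [ 48.3 207.9] [164   0  65  81] [0.4541 0.1343 0.068 ]
red 256 [228.4 283.7] [242 222  84  21] [0.4652 0.0674 0.068 ]
red 11660 [292.7 282.4] [220 233 125 119] [0.4589 0.0408 0.068 ]
```

View pics/w18.png

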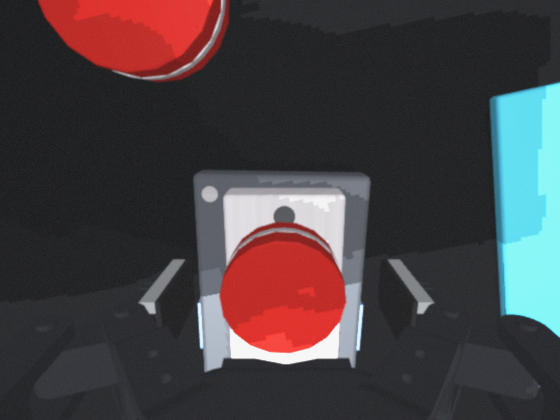

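Request:
send_rows:
  moves:
    - {"claw": 80, "linear": [-0.8, -0.6, -3], "angular": [0, 0.002, -0.002]}
    - {"claw": 40, "linear": [0, 0, 0], "angular": [0, 0, 0]}
    - {"claw": 40, "linear": [0, 0, 0], "angular": [0, 0, 0]}
    - {"claw": 40, "linear": [0, 0, 0], "angular": [0, 0, 0]}
    - {"claw": 40, "linear": [0, 0, 0], "angular": [0, 0, 0]}
    - {"claw": 40, "linear": [0, 0, 0], "angular": [0, 0, 0]}

```text
time_s: 15.97
ee_pos: [0.4593, 0.0401, 0.0563]
tcp_rot: [-180.0, -0.1, -12.3]
contact_force: [0.7, 0.0, -3.8]
grip_width: 0.587
```

```bash
python3 g.py 0.4588 0.0403 0.054 -12.3; python3 w.py w19 red:.068
```

```text
15.97 [0.4593 0.0401 0.0563] lin [-0.5  0.2 -2.3] ang [0.0002 0.0017 0.0005] F [ 0.7  0.  -3.8] grip 50.1
15.9667 [0.4593 0.0401 0.0563] [-1.7999e+02 -1.0000e-01 -1.2330e+01] [ 0.7  0.  -3.8] 0.587
red 9958 [ 30.1 132.5] [ 37   0 182  75] [0.4317 0.1439 0.068 ]
red 417 [ 45.6 208.2] [172   0  56  78] [0.4545 0.1341 0.068 ]
red 259 [227.6 286. ] [244 222  84  20] [0.466  0.0671 0.068 ]
red 11925 [292.7 286. ] [223 232 126 121] [0.4601 0.0404 0.068 ]
```

View pics/w19.png

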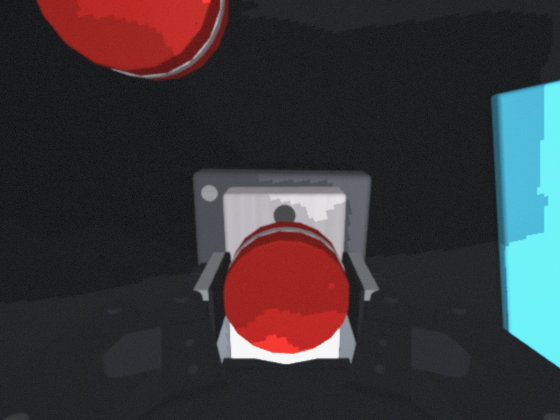

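Request:
send_rows:
  moves:
    - {"claw": 40, "linear": [0, 0, 5], "angular": [0, 0, 0]}
    - {"claw": 40, "linear": [0, 0, 10], "angular": [0, 0, 0]}
    - {"claw": 40, "linear": [0, 0, 20], "angular": [0, 0, 0]}
    - {"claw": 40, "linear": [0, 0, 25], "angular": [0, 0, 0]}
    - {"claw": 40, "linear": [0, 0, 25], "angular": [0, 0, 0]}
    - {"claw": 40, "linear": [0, 0, 20], "angular": [0, 0, 0]}
    - {"claw": 40, "linear": [0, 0, 0], "angular": [0, 0, 0]}

```text
time_s: 16.6
ee_pos: [0.4564, 0.0403, 0.1658]
tcp_rot: [180.0, 0.2, -12.3]
contact_force: [1.2, 1.0, -3.2]
grip_width: 0.587
```

```bash
python3 g.py 0.369 -0.325 0.16 -12.3;python3 - <<'E'
from h import *
cv2.imwrite("pics/s20.png",snapshot("side")[100:290,180:360,::-1].repeat(3,0).repeat(3,1))
E
```

```text
16.6 [0.4564 0.0403 0.1658] lin [ -87.4 -365.3   -5.8] ang [-0.0003 -0.004   0.0006] F [ 1.2  1.  -3.2] grip 50.1
```

View pics/s20.png

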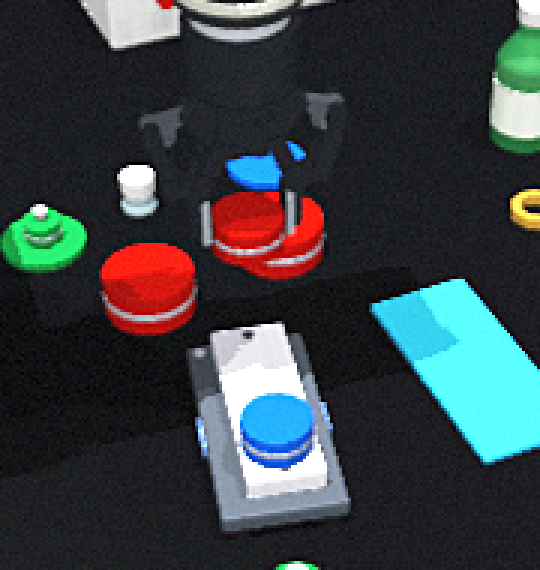

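Request:
send_rows:
  moves:
    - {"claw": 40, "linear": [-4, -16, 0], "angular": [0, 0, 0]}
    - {"claw": 40, "linear": [-7, -32, 0], "angular": [0, 0, 0]}
    - {"claw": 40, "linear": [-8, -34, 0], "angular": [0, 0, 0]}
    - {"claw": 40, "linear": [-8, -34, 0], "angular": [0, 0, 0]}
    - {"claw": 40, "linear": [-8, -34, 0], "angular": [0, 0, 0]}
    - {"claw": 40, "linear": [-8, -34, 0], "angular": [0, 0, 0]}
    - {"claw": 40, "linear": [-8, -34, 0], "angular": [0, 0, 0]}
    - {"claw": 40, "linear": [-8, -34, 0], "angular": [0, 0, 0]}
    - {"claw": 40, "linear": [-8, -34, 0], "angular": [0, 0, 0]}
    - {"claw": 40, "linear": [-8, -34, 0], "angular": [0, 0, 0]}
    - {"claw": 40, "linear": [-6, -24, 0], "angular": [0, 0, 0]}
    - {"claw": 40, "linear": [0, 0, 0], "angular": [0, 0, 0]}

```text
time_s: 17.65
ee_pos: [0.3633, -0.315, 0.15]
tcp_rot: [-179.7, 1.1, -12.0]
contact_force: [0.8, 1.1, -2.9]
grip_width: 0.583
```

```bash
python3 g.py 0.3695 -0.278 0.06 -12.3;python3 w.py w20 red:.008;python3 g.py 0.3695 -0.278 0.06 -12.3
```

```text
17.65 [ 0.3633 -0.315   0.15  ] lin [  6.2  37.  -90. ] ang [-0.0094 -0.0169 -0.0049] F [ 0.8  1.1 -2.9] grip 49.8
17.65 [ 0.3633 -0.315   0.15  ] [-179.68    1.06  -12.02] [ 0.8  1.1 -2.9] 0.583
red 3273 [166.3 294.5] [239 114  89  89] [ 0.3748 -0.2862  0.008 ]
red 371 [228.3 286.2] [242 221  91  25] [ 0.3569 -0.3371  0.008 ]
red 12234 [293.6 285.8] [223 232 126 123] [ 0.3435 -0.3981  0.008 ]
17.7 [ 0.3634 -0.3132  0.1498] lin [  6.1  35.2 -89.8] ang [-0.0108 -0.0174 -0.005 ] F [ 0.7 -0.3 -4. ] grip 50.2
```

View pics/w20.png

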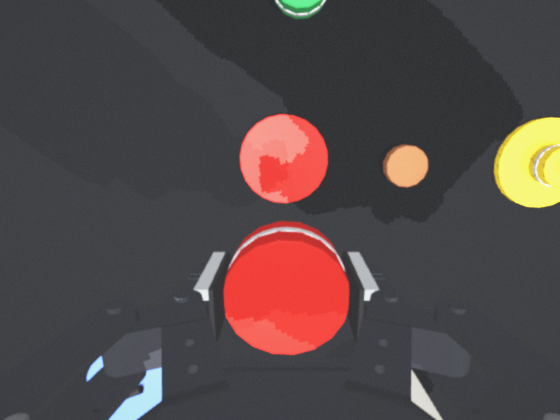

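Run:
```python
from h import *
o=get_obs();C=cam("wrist");d=np.array([.3634-.3633,-.3132+.315,0]); print(onz(C,158.5,283.5,.008)-d)
```

```text
[ 0.36717746 -0.27784475  0.008     ]
```

Request:
send_rows:
  moves:
    - {"claw": 40, "linear": [3, 18, -15], "angular": [-0.01, -0.017, -0.005]}
    - {"claw": 40, "linear": [2, 17, -25], "angular": [0, 0, 0]}
    - {"claw": 40, "linear": [0, 0, -25], "angular": [0, 0, 0]}
    - {"claw": 40, "linear": [0, 0, -15], "angular": [0, 0, 0]}
    - {"claw": 40, "linear": [0, 0, 0], "angular": [0, 0, 0]}

```text
time_s: 18.12
ee_pos: [0.3668, -0.2722, 0.0634]
tcp_rot: [-179.8, 0.2, -12.3]
contact_force: [-1.6, 0.2, -4.2]
grip_width: 0.583
```

```bash
python3 w.py w21;python3 g.py 0.3688 -0.278 0.024 -12.3
```

```text
18.1167 [ 0.3668 -0.2722  0.0634] [-1.7976e+02  1.7000e-01 -1.2350e+01] [-1.6  0.2 -4.2] 0.583
18.17 [ 0.367  -0.2725  0.0645] lin [  1.8  -5.5 -40.5] ang [-0.0044 -0.0017  0.0008] F [-1.8  1.2 -3.5] grip 49.7
```

View pics/w21.png

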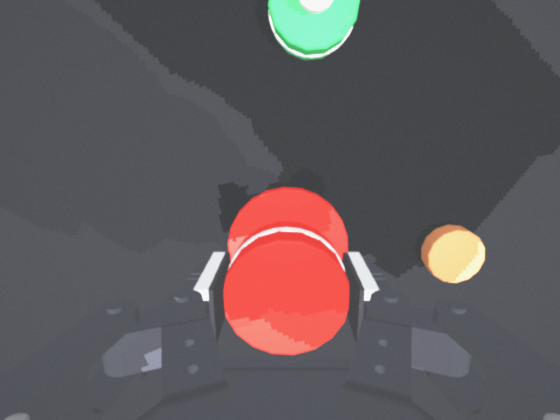

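Run:
```python
from h import *
C=cam("wrist"); print(onz(C,246,288.5,.008),onz(C,187,288.5,.008))
```

```text
[ 0.36778474 -0.27898767  0.008     ] [ 0.37547598 -0.2436932   0.008     ]
```

Request:
send_rows:
  moves:
    - {"claw": 40, "linear": [1.5, -5, -12], "angular": [-0.004, -0.002, 0]}
    - {"claw": 40, "linear": [0, 0, -13], "angular": [0, 0, 0]}
    - {"claw": 40, "linear": [0, 0, -8], "angular": [0, 0, 0]}
    - {"claw": 40, "linear": [0, 0, 0], "angular": [0, 0, 0]}

```text
time_s: 18.5
ee_pos: [0.37, -0.2768, 0.0328]
tcp_rot: [180.0, -0.1, -12.2]
contact_force: [0.1, 0.3, -3.5]
grip_width: 0.583
```

```bash
python3 g.py 0.3688 -0.278 0.024 -12.3
```

```text
18.5 [ 0.37   -0.2768  0.0328] lin [-1.2 -1.2 -8.8] ang [ 0.0011  0.002  -0.0014] F [ 0.1  0.3 -3.5] grip 49.8
```

Request:
send_rows:
  moves:
    - {"claw": 40, "linear": [-1.5, -1.2, -5], "angular": [0.001, 0.002, -0.001]}
    - {"claw": 40, "linear": [0, 0, -3], "angular": [0, 0, 0]}
    - {"claw": 40, "linear": [0, 0, -1], "angular": [0, 0, 0]}

```text
time_s: 18.75
ee_pos: [0.3691, -0.2784, 0.0249]
tcp_rot: [179.9, -0.1, -12.3]
contact_force: [-0.3, 0.1, -3.4]
grip_width: 0.583
```

```bash
python3 g.py 0.3685 -0.2783 0.023 -12.3
```

```text
18.75 [ 0.3691 -0.2784  0.0249] lin [-0.6  0.1 -1.9] ang [ 0.0012  0.0011 -0.0008] F [-0.3  0.1 -3.4] grip 49.8
```

Request:
send_rows:
  moves:
    - {"claw": 40, "linear": [-0.4, 0, -1.5], "angular": [0, 0, 0]}
    - {"claw": 40, "linear": [0, 0, -1], "angular": [0, 0, 0]}
    - {"claw": 40, "linear": [0, 0, -0.8], "angular": [0, 0, 0]}

```text
time_s: 19.0
ee_pos: [0.369, -0.2789, 0.0221]
tcp_rot: [179.9, -0.1, -12.3]
contact_force: [-0.9, -1.3, 4.0]
grip_width: 0.583
```

Touching: the vertical force went from -3.4 to +4 N. Releasing red.

Request:
send_rows:
  moves:
    - {"claw": 75, "linear": [0, 0, 0], "angular": [0, 0, 0]}
    - {"claw": 75, "linear": [0, 0, 0], "angular": [0, 0, 0]}
    - {"claw": 75, "linear": [0, 0, 0], "angular": [0, 0, 0]}
    - {"claw": 75, "linear": [0, 0, 0], "angular": [0, 0, 0]}
    - {"claw": 75, "linear": [0, 0, 10], "angular": [0, 0, 0]}
    - {"claw": 75, "linear": [0, 0, 25], "angular": [0, 0, 0]}
    - {"claw": 80, "linear": [0, 0, 35], "angular": [0, 0, 0]}
    - {"claw": 80, "linear": [0, 0, 40], "angular": [0, 0, 0]}
    - {"claw": 80, "linear": [0, 0, 30], "angular": [0, 0, 0]}
    - {"claw": 80, "linear": [0, 0, 0], "angular": [0, 0, 0]}

```text
time_s: 19.83
ee_pos: [0.3678, -0.2777, 0.1684]
tcp_rot: [180.0, -0.1, -12.3]
contact_force: [0.8, -0.6, 0.9]
grip_width: 0.932
```

```bash
python3 w.py w22;python3 g.py 0.4395 -0.047 0.14 -12.3
```

```text
19.8333 [ 0.3678 -0.2777  0.1684] [ 1.7996e+02 -6.0000e-02 -1.2280e+01] [ 0.8 -0.6  0.9] 0.932
19.88 [ 0.3675 -0.2774  0.1665] lin [ 72.  230.4 -26.5] ang [-0.0001 -0.0002 -0.0003] F [ 1.2 -0.4  0. ] grip 80.1
```

View pics/w22.png

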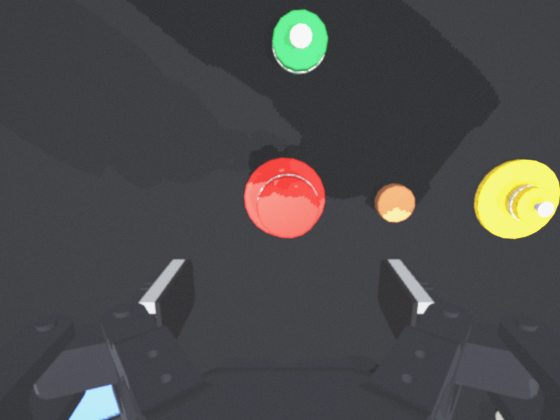

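Request:
send_rows:
  moves:
    - {"claw": 80, "linear": [5, 16, 0], "angular": [0, 0, 0]}
    - {"claw": 80, "linear": [11, 34, 0], "angular": [0, 0, 0]}
    - {"claw": 80, "linear": [11, 34, 0], "angular": [0, 0, 0]}
    - {"claw": 80, "linear": [11, 34, 0], "angular": [0, 0, 0]}
    - {"claw": 80, "linear": [11, 34, 0], "angular": [0, 0, 0]}
    - {"claw": 80, "linear": [11, 34, 0], "angular": [0, 0, 0]}
    - {"claw": 80, "linear": [8, 28, 0], "angular": [0, 0, 0]}
    - {"claw": 80, "linear": [4, 14, -10], "angular": [0, 0, 0]}
    - {"claw": 80, "linear": [0, 2, -20], "angular": [0, 0, 0]}
    - {"claw": 80, "linear": [0, 0, -20], "angular": [0, 0, 0]}
    - {"claw": 80, "linear": [0, 0, 0], "angular": [0, 0, 0]}

```text
time_s: 20.8
ee_pos: [0.4385, -0.0357, 0.1077]
tcp_rot: [-180.0, 0.2, -12.4]
contact_force: [-1.6, -0.3, -0.8]
grip_width: 0.938
```

```bash
python3 w.py w23;python3 g.py 0.4395 -0.047 0.057 -12.3;python3 -c "
from h import *
C=cam('wrist');print(proj(C,[.4395,-.047,.068]))"
```

```text
20.8 [ 0.4385 -0.0357  0.1077] [-179.99    0.25  -12.39] [-1.6 -0.3 -0.8] 0.938
20.85 [ 0.4388 -0.036   0.1091] lin [  0.7 -11.  -52.1] ang [-0.0009 -0.0036  0.0019] F [-0.5 -0.7  0.3] grip 79.8
(np.float64(262.921536999765), np.float64(290.303463557036))
```

View pics/w23.png

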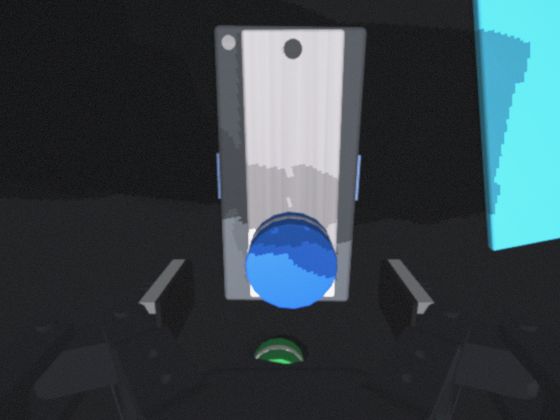

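Request:
send_rows:
  moves:
    - {"claw": 80, "linear": [1, -10.5, -15], "angular": [-0.001, -0.0036, 0.002]}
    - {"claw": 80, "linear": [0, 0, -15], "angular": [0, 0, 0]}
    - {"claw": 80, "linear": [0, 0, -12], "angular": [0, 0, 0]}
    - {"claw": 80, "linear": [0, 0, 0], "angular": [0, 0, 0]}

```text
time_s: 21.18
ee_pos: [0.4406, -0.0482, 0.0681]
tcp_rot: [180.0, -0.1, -12.4]
contact_force: [-0.7, 1.0, -0.5]
grip_width: 0.939
```

```bash
python3 - <<'E'
from h import *
E
python3 g.py 0.4399 -0.047 0.056 -12.3
```

```text
21.18 [ 0.4406 -0.0482  0.0681] lin [ -0.7   1.2 -12.1] ang [0.0008 0.0018 0.0011] F [-0.7  1.  -0.5] grip 80.2
```

Request:
send_rows:
  moves:
    - {"claw": 80, "linear": [-0.7, 1, -7], "angular": [0.001, 0.002, 0.001]}
    - {"claw": 80, "linear": [0, 0, -3], "angular": [0, 0, 0]}
    - {"claw": 80, "linear": [0, 0, -1], "angular": [0, 0, 0]}
    - {"claw": 80, "linear": [0, 0, 0], "angular": [0, 0, 0]}

```text
time_s: 21.52
ee_pos: [0.4409, -0.0481, 0.0587]
tcp_rot: [-180.0, -0.1, -12.4]
contact_force: [-0.3, 1.0, -0.3]
grip_width: 0.937
```

```bash
python3 g.py 0.4399 -0.047 0.055 -12.3
```

```text
21.52 [ 0.4409 -0.0481  0.0587] lin [-1.   1.1 -3.7] ang [0.0003 0.0014 0.0015] F [-0.3  1.  -0.3] grip 80.0
```

Request:
send_rows:
  moves:
    - {"claw": 80, "linear": [-1, 0.8, -3.5], "angular": [0, 0.001, 0.001]}
    - {"claw": 40, "linear": [0, 0, -0.5], "angular": [0, 0, 0]}
    - {"claw": 40, "linear": [0, 0, 0], "angular": [0, 0, 0]}
    - {"claw": 40, "linear": [0, 0, 0], "angular": [0, 0, 0]}
    - {"claw": 40, "linear": [0, 0, 0], "angular": [0, 0, 0]}
    - {"claw": 40, "linear": [0, 0, 0], "angular": [0, 0, 0]}

```text
time_s: 22.02
ee_pos: [0.4399, -0.0472, 0.0559]
tcp_rot: [180.0, -0.1, -12.3]
contact_force: [0.5, -0.8, -3.0]
grip_width: 0.581
```

```bash
python3 w.py w24; python3 g.py 0.4399 -0.047 0.055 -12.3
```

```text
22.0167 [ 0.4399 -0.0472  0.0559] [ 1.7997e+02 -9.0000e-02 -1.2300e+01] [ 0.5 -0.8 -3. ] 0.581
22.07 [ 0.44   -0.0472  0.0559] lin [-0.1  0.2 -0.9] ang [0.0008 0.0016 0.0001] F [ 0.3  1.  -2.9] grip 49.6
```

View pics/w24.png

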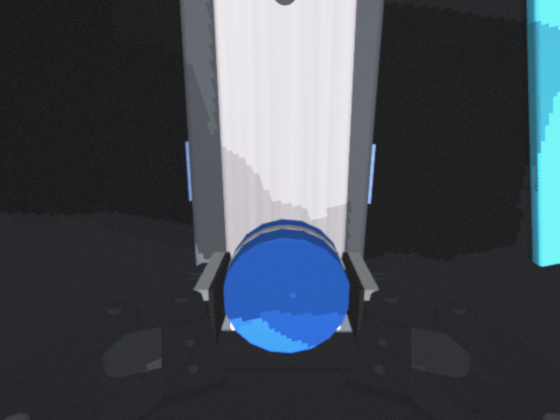

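Request:
send_rows:
  moves:
    - {"claw": 40, "linear": [0, 0, 5], "angular": [0, 0, 0]}
    - {"claw": 40, "linear": [0, 0, 10], "angular": [0, 0, 0]}
    - {"claw": 40, "linear": [0, 0, 20], "angular": [0, 0, 0]}
    - {"claw": 40, "linear": [0, 0, 27], "angular": [0, 0, 0]}
    - {"claw": 40, "linear": [0, 0, 27], "angular": [0, 0, 0]}
    - {"claw": 40, "linear": [6, 12, 20], "angular": [0, 0, 0]}
    - {"claw": 40, "linear": [13, 28, 0], "angular": [0, 0, 0]}
    - {"claw": 40, "linear": [15, 34, 0], "angular": [0, 0, 0]}
    - {"claw": 40, "linear": [15, 34, 0], "angular": [0, 0, 0]}
    - {"claw": 40, "linear": [15, 34, 0], "angular": [0, 0, 0]}
    - {"claw": 40, "linear": [15, 34, 0], "angular": [0, 0, 0]}
    - {"claw": 40, "linear": [15, 34, 0], "angular": [0, 0, 0]}

```text
time_s: 23.07
ee_pos: [0.5323, 0.168, 0.174]
tcp_rot: [180.0, -0.0, -12.9]
contact_force: [2.3, 0.3, -3.0]
grip_width: 0.583
```

```bash
python3 g.py 0.58 0.265 0.16 -12.3
```

```text
23.07 [0.5323 0.168  0.174 ] lin [ 47.7  97.  -14. ] ang [0.0006 0.0001 0.01  ] F [ 2.3  0.3 -3. ] grip 49.8
```

Request:
send_rows:
  moves:
    - {"claw": 40, "linear": [15, 30, 0], "angular": [0, 0, 0.005]}
    - {"claw": 40, "linear": [15, 30, 0], "angular": [0, 0, 0.005]}
    - {"claw": 40, "linear": [10, 20, 0], "angular": [0, 0, 0]}
    - {"claw": 40, "linear": [0, 5, 0], "angular": [0, 0, 0]}
    - {"claw": 40, "linear": [0, 0, 0], "angular": [0, 0, 0]}

```text
time_s: 23.48
ee_pos: [0.5742, 0.2648, 0.1733]
tcp_rot: [180.0, 0.1, -11.9]
contact_force: [-0.2, -0.9, -4.4]
grip_width: 0.585
```

```bash
python3 w.py w25; python3 g.py 0.584 0.3145 0.06 -12.3
```

```text
23.4833 [0.5742 0.2648 0.1733] [ 1.80e+02  7.00e-02 -1.19e+01] [-0.2 -0.9 -4.4] 0.585
23.53 [0.5741 0.2641 0.1732] lin [   9.9   50.4 -113.2] ang [-0.0002 -0.0014 -0.0065] F [-0.6 -0.7 -4.2] grip 49.5
```

View pics/w25.png

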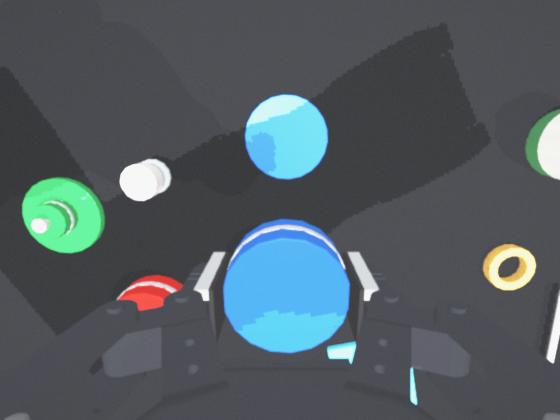

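Run:
```python
from h import *
C=cam("wrist"); print(onz(C,137,286.5,.008)+np.array([.0001,.0007,0]))
```

```text
[0.58598357 0.31552667 0.008     ]
```

Request:
send_rows:
  moves:
    - {"claw": 40, "linear": [5, 20, -15], "angular": [0, -0.001, -0.006]}
    - {"claw": 40, "linear": [4, 22, -25], "angular": [0, 0, 0]}
    - {"claw": 40, "linear": [0, 6, -30], "angular": [0, 0, 0]}
    - {"claw": 40, "linear": [0, 0, -25], "angular": [0, 0, 0]}
    - {"claw": 40, "linear": [0, 0, -10], "angular": [0, 0, 0]}
    - {"claw": 40, "linear": [0, 0, 0], "angular": [0, 0, 0]}

```text
time_s: 24.03
ee_pos: [0.5821, 0.3071, 0.0672]
tcp_rot: [180.0, -0.1, -12.6]
contact_force: [-0.4, -0.3, -3.5]
grip_width: 0.583
```

```bash
python3 w.py w26; python3 g.py 0.585 0.3145 0.023 -12.3
```

```text
24.0333 [0.5821 0.3071 0.0672] [ 1.7999e+02 -1.1000e-01 -1.2600e+01] [-0.4 -0.3 -3.5] 0.583
24.08 [0.5823 0.307  0.0681] lin [  2.7   7.5 -45.1] ang [0.0006 0.0023 0.0055] F [ 0.2 -0.3 -3.2] grip 49.6
```

View pics/w26.png

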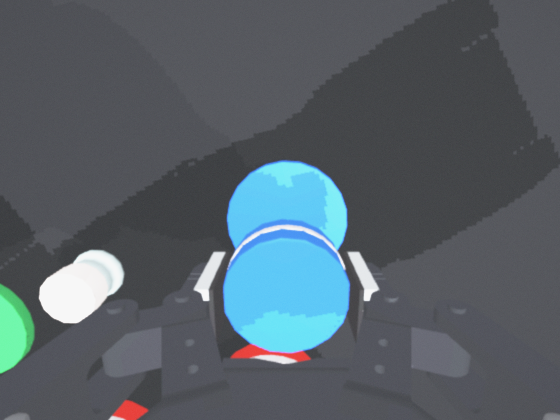

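Run:
```python
from h import *
C=cam("wrist"); print(onz(C,218,287,.008),onz(C,160,287,.008))
```

```text
[0.58608236 0.31653942 0.008     ] [0.5936574  0.35034755 0.008     ]
```

Request:
send_rows:
  moves:
    - {"claw": 40, "linear": [3, 7.5, -12], "angular": [0, 0.002, 0.005]}
    - {"claw": 40, "linear": [0, 0, -15], "angular": [0, 0, 0]}
    - {"claw": 40, "linear": [0, 0, -8], "angular": [0, 0, 0]}
    - {"claw": 40, "linear": [0, 0, 0], "angular": [0, 0, 0]}

```text
time_s: 24.42
ee_pos: [0.5879, 0.3139, 0.0353]
tcp_rot: [-179.9, -0.3, -12.4]
contact_force: [-0.3, -1.2, -3.4]
grip_width: 0.578
```

```bash
python3 g.py 0.585 0.3145 0.023 -12.3
```

```text
24.42 [0.5879 0.3139 0.0353] lin [ -2.9   0.6 -12.3] ang [-0.0014  0.0054  0.0025] F [-0.3 -1.2 -3.4] grip 49.4
```

Request:
send_rows:
  moves:
    - {"claw": 40, "linear": [-2.2, 1.5, -6], "angular": [-0.001, 0.005, 0.002]}
    - {"claw": 40, "linear": [0, 0, -4], "angular": [0, 0, 0]}
    - {"claw": 40, "linear": [0, 0, -1], "angular": [0, 0, 0]}

```text
time_s: 24.67
ee_pos: [0.5866, 0.3158, 0.0251]
tcp_rot: [-179.9, -0.1, -12.3]
contact_force: [-0.1, -1.5, -3.9]
grip_width: 0.585
```

```bash
python3 g.py 0.5857 0.3155 0.023 -12.3
```

```text
24.67 [0.5866 0.3158 0.0251] lin [-0.9 -0.3 -2.1] ang [-0.0012  0.002   0.0005] F [-0.1 -1.5 -3.9] grip 49.9
```

Request:
send_rows:
  moves:
    - {"claw": 40, "linear": [-0.8, 0, -1.5], "angular": [0, 0.002, 0]}
    - {"claw": 40, "linear": [0, 0, -1.2], "angular": [0, 0, 0]}
    - {"claw": 40, "linear": [0, 0, -0.8], "angular": [0, 0, 0]}

```text
time_s: 24.92
ee_pos: [0.5861, 0.3161, 0.022]
tcp_rot: [-179.9, -0.0, -12.3]
contact_force: [-0.1, 0.0, -4.3]
grip_width: 0.585
```

Request:
send_rows:
  moves:
    - {"claw": 40, "linear": [0, 0, -0.8], "angular": [0, 0, 0]}

```text
time_s: 25.0
ee_pos: [0.5861, 0.3161, 0.0218]
tcp_rot: [-179.9, -0.0, -12.3]
contact_force: [-5.9, -1.8, 12.8]
grip_width: 0.578
```

Request:
send_rows:
  moves:
    - {"claw": 75, "linear": [0, 0, 0], "angular": [0, 0, 0]}
    - {"claw": 75, "linear": [0, 0, 0], "angular": [0, 0, 0]}
    - {"claw": 75, "linear": [0, 0, 0], "angular": [0, 0, 0]}
    - {"claw": 75, "linear": [0, 0, 0], "angular": [0, 0, 0]}
    - {"claw": 75, "linear": [0, 0, 10], "angular": [0, 0, 0]}
    - {"claw": 75, "linear": [0, 0, 25], "angular": [0, 0, 0]}
    - {"claw": 80, "linear": [0, 0, 35], "angular": [0, 0, 0]}
    - {"claw": 80, "linear": [0, 0, 40], "angular": [0, 0, 0]}
    - {"claw": 80, "linear": [0, 0, 30], "angular": [0, 0, 0]}
    - {"claw": 80, "linear": [0, 0, 0], "angular": [0, 0, 0]}

```text
time_s: 25.83
ee_pos: [0.5847, 0.3154, 0.1713]
tcp_rot: [-179.9, -0.1, -12.3]
contact_force: [1.7, -0.6, 0.0]
grip_width: 0.935
```

```bash
python3 w.py w27;python3 g.py 0.4495 -0.004 0.17 -12.3
python3 - <<'E'
from h import *
cv2.imwrite("pics/s27.png",snapshot("side")[:,:,::-1]);cv2.imwrite("pics/sc27.png",snapshot("scene")[:,:,::-1])
E
```

```text
25.8333 [0.5847 0.3154 0.1713] [-1.7989e+02 -5.0000e-02 -1.2330e+01] [ 1.7 -0.6  0. ] 0.935
25.88 [0.5844 0.3153 0.1691] lin [-134.9 -319.3    0.9] ang [-0.0012 -0.      0.0004] F [ 0.   0.3 -0.5] grip 79.8
```

View pics/w27.png

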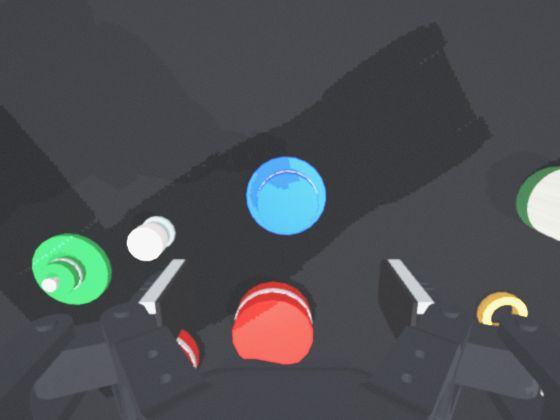

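View pics/s27.png

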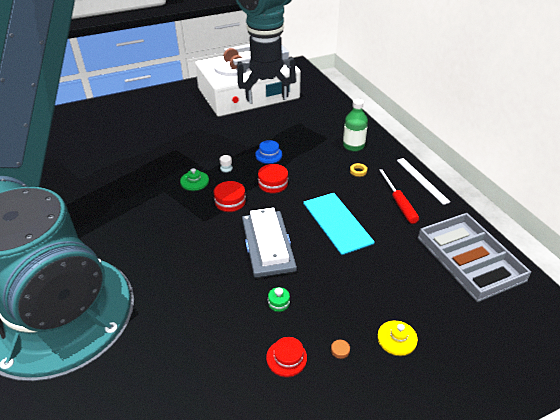

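```bash
python3 - <<'E'
from h import *
o=get_obs();c,f,M=cam("wrist")
def C(t): 
    k=dict(c);k['xyz']=c['xyz']-o['ee_pos']+np.array(t);return k,f,M
A=C([.3678,-.2777,.1684]);print("red",onz(A,207,288.3,.034)-onz(A,197.5,285,.008))
B=C([.5847,.3154,.1713]);print("blue",onz(B,202,288,.034)-onz(B,195.5,286,.008))
E
cat > crop.py <<'E'
import cv2,numpy as np
a=cv2.imread("pics/w22.png")[140:260,220:350];b=cv2.imread("pics/w27.png")[140:260,220:350]
cv2.imwrite("pics/c27.png",cv2.resize(np.hstack([a,b]),None,fx=3,fy=3,interpolation=cv2.INTER_CUBIC))
E
python3 crop.py
```

```text
red [ 0.00244671 -0.00247633  0.026     ]
blue [1.84285024e-03 5.70505078e-05 2.60000000e-02]
```

View pics/c27.png

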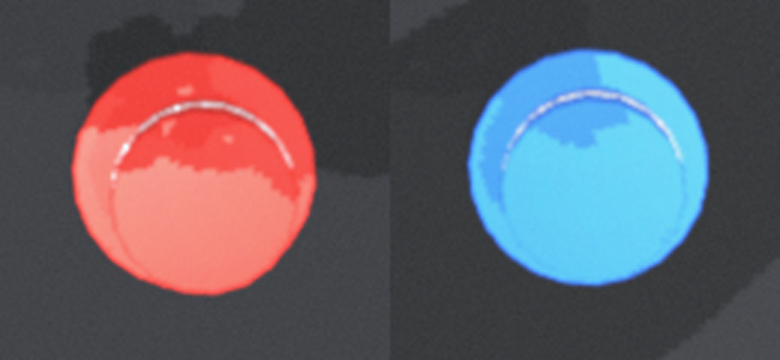

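Request:
send_rows:
  moves:
    - {"claw": 80, "linear": [-7, -17, 0], "angular": [0, 0, 0]}
    - {"claw": 80, "linear": [-14, -34, 0], "angular": [0, 0, 0]}
    - {"claw": 80, "linear": [-14, -34, 0], "angular": [0, 0, 0]}
    - {"claw": 80, "linear": [-14, -34, 0], "angular": [0, 0, 0]}
    - {"claw": 80, "linear": [-14, -34, 0], "angular": [0, 0, 0]}
    - {"claw": 80, "linear": [-14, -34, 0], "angular": [0, 0, 0]}
    - {"claw": 80, "linear": [-14, -34, 0], "angular": [0, 0, 0]}
    - {"claw": 80, "linear": [-14, -34, 0], "angular": [0, 0, 0]}
    - {"claw": 80, "linear": [-14, -34, 0], "angular": [0, 0, 0]}
    - {"claw": 80, "linear": [-10, -26, 0], "angular": [0, 0, 0]}
    - {"claw": 80, "linear": [0, 0, 0], "angular": [0, 0, 0]}
    - {"claw": 80, "linear": [0, 0, 0], "angular": [0, 0, 0]}

```text
time_s: 26.98
ee_pos: [0.4347, -0.0112, 0.1463]
tcp_rot: [179.5, 1.9, -12.2]
contact_force: [0.5, -0.1, 1.0]
grip_width: 0.937
```

```bash
python3 w.py w28 cyan:.008; python3 g.py 0.4495 -0.004 0.1 -12.3
```

```text
26.9833 [ 0.4347 -0.0112  0.1463] [179.47   1.89 -12.19] [ 0.5 -0.1  1. ] 0.937
cyan 19703 [130.2 517.9] [463   0  97 260] [0.6175 0.0082 0.008 ]
27.03 [ 0.4348 -0.0108  0.1462] lin [ 14.7   6.8 -46.2] ang [ 0.0022 -0.0345 -0.0028] F [-0.1  0.2  0.5] grip 80.0
```

View pics/w28.png

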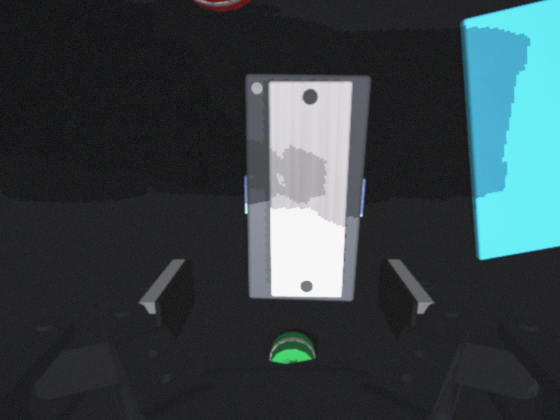

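Run:
```python
from h import *
C=cam("wrist")
q=np.array([onz(C,*p,.042)[:2] for p in [(81,268.5),(82,352.5),(297,342.5),(296,270)]]);print(q.round(4),q.mean(0))
d=q[0]+q[1]-q[2]-q[3];print("yaw",np.degrees(np.arctan2(-d[0],d[1])),np.linalg.norm(d)/2,np.linalg.norm(q[0]-q[1]),np.linalg.norm(q[3]-q[2]))
h=np.array([onz(C,*p,.042)[:2] for p in [(96.5,310),(286,306.5)]]);print(h,h.mean(0),np.degrees(np.arctan2(-(h[0]-h[1])[0],(h[0]-h[1])[1])))
```

```text
[[ 0.44    0.0807]
 [ 0.4939  0.0682]
 [ 0.4611 -0.0868]
 [ 0.4052 -0.075 ]] [ 0.45006734 -0.00321308]
yaw -12.269851345024376 0.15897279207822732 0.055292584336516015 0.057104157756609764
[[ 0.46492934  0.06530272]
 [ 0.4352624  -0.0719196 ]] [ 0.45009587 -0.00330844] -12.199372189844341
```

Request:
send_rows:
  moves:
    - {"claw": 80, "linear": [8, 4, -15], "angular": [0.002, -0.034, -0.002]}
    - {"claw": 80, "linear": [7, 3.5, -20], "angular": [0, 0, 0]}
    - {"claw": 80, "linear": [0, 0, -25], "angular": [0, 0, 0]}
    - {"claw": 80, "linear": [0, 0, -15], "angular": [0, 0, 0]}
    - {"claw": 80, "linear": [0, 0, 0], "angular": [0, 0, 0]}

```text
time_s: 27.45
ee_pos: [0.4512, 0.0011, 0.0667]
tcp_rot: [-179.9, 0.0, -12.0]
contact_force: [-0.4, 0.5, -0.2]
grip_width: 0.935
```

```bash
python3 g.py 0.45 -0.0033 0.038 -12.25
```

```text
27.45 [0.4512 0.0011 0.0667] lin [ -1.2  -4.4 -28.7] ang [-0.001   0.0001 -0.0042] F [-0.4  0.5 -0.2] grip 79.9
```

Request:
send_rows:
  moves:
    - {"claw": 80, "linear": [-1, -4, -10], "angular": [-0.001, 0, -0.004]}
    - {"claw": 80, "linear": [0, 0, -10], "angular": [0, 0, 0]}
    - {"claw": 80, "linear": [0, 0, -4], "angular": [0, 0, 0]}
    - {"claw": 80, "linear": [0, 0, 0], "angular": [0, 0, 0]}

```text
time_s: 27.78
ee_pos: [0.4503, 0.0003, 0.0417]
tcp_rot: [-180.0, 0.2, -12.0]
contact_force: [-0.8, -0.5, 0.8]
grip_width: 0.934
```

```bash
python3 g.py 0.45 -0.0033 0.035 -12.25; python3 w.py w29
```

```text
27.78 [4.503e-01 3.000e-04 4.170e-02] lin [-0.3 -3.6 -6.7] ang [-0.0011 -0.0031 -0.005 ] F [-0.8 -0.5  0.8] grip 79.8
27.7833 [4.503e-01 3.000e-04 4.170e-02] [-179.98    0.19  -11.96] [-0.8 -0.5  0.8] 0.934
```

View pics/w29.png

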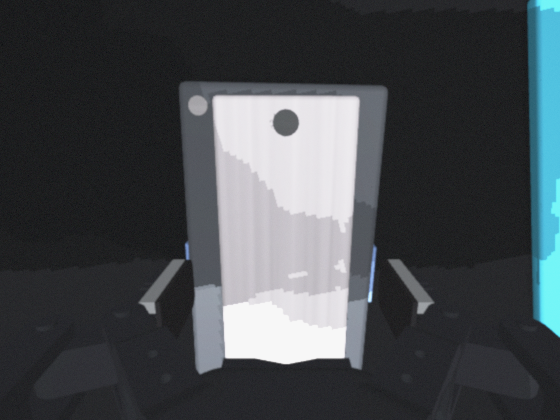

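Request:
send_rows:
  moves:
    - {"claw": 80, "linear": [-0.3, -3.5, -4], "angular": [-0.001, -0.003, -0.005]}
    - {"claw": 80, "linear": [0, 0, -2], "angular": [0, 0, 0]}
    - {"claw": 80, "linear": [0, 0, 0], "angular": [0, 0, 0]}

```text
time_s: 28.08
ee_pos: [0.4513, -0.0031, 0.0372]
tcp_rot: [-180.0, -0.2, -12.2]
contact_force: [-0.9, 0.6, -0.2]
grip_width: 0.936
```

```bash
python3 g.py 0.45 -0.0033 0.035 -12.25
```

```text
28.08 [ 0.4513 -0.0031  0.0372] lin [-1.3 -0.2 -2.2] ang [ 0.0004  0.0027 -0.0006] F [-0.9  0.6 -0.2] grip 80.0
```

Request:
send_rows:
  moves:
    - {"claw": 80, "linear": [-1.3, 0, -2.2], "angular": [0, 0.003, 0]}
    - {"claw": 48, "linear": [0, 0, -0.5], "angular": [0, 0, 0]}
    - {"claw": 48, "linear": [0, 0, 0], "angular": [0, 0, 0]}
    - {"claw": 48, "linear": [0, 0, 0], "angular": [0, 0, 0]}
    - {"claw": 48, "linear": [0, 0, 0], "angular": [0, 0, 0]}
    - {"claw": 48, "linear": [0, 0, 0], "angular": [0, 0, 0]}

```text
time_s: 28.58
ee_pos: [0.4499, -0.0033, 0.0353]
tcp_rot: [180.0, -0.0, -12.2]
contact_force: [-0.0, 0.5, -2.7]
grip_width: 0.645
```

```bash
python3 g.py 0.45 -0.0033 0.035 -12.25; python3 w.py w30
```

```text
28.58 [ 0.4499 -0.0033  0.0353] lin [ 0.1 -0.  -0.3] ang [ 0.0005  0.0002 -0.0002] F [-0.   0.5 -2.7] grip 55.1
28.5833 [ 0.4499 -0.0033  0.0353] [ 1.7997e+02 -2.0000e-02 -1.2240e+01] [-0.   0.5 -2.7] 0.645
```

View pics/w30.png

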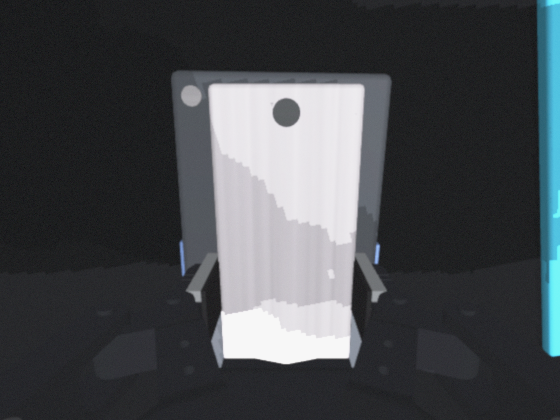

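Run:
```python
from h import *
o=get_obs();c,f,M=cam("wrist");Rt=R.from_euler('xyz',o['tcp_rot'],degrees=True).as_matrix()
pc=Rt.T@(c['xyz']-o['ee_pos']);Mc=Rt.T@M
def C(t,r):
    Q=R.from_euler('xyz',r,degrees=True).as_matrix();k=dict(c);k['xyz']=np.array(t)+Q@pc;return k,f,Q@Mc
A=C([.4514,-.0247,.2391],[179.97,.07,-15.95])
im=cv2.imread("pics/w2.png")[:,:,::-1].copy();h=cv2.cvtColor(im,cv2.COLOR_RGB2HSV)
m=cv2.inRange(h,(84,80,70),(100,255,255));cn=max(cv2.findContours(m,0,2)[0],key=cv2.contourArea)
pts=np.array([onz(A,p[0][1],p[0][0],.008)[:2] for p in cn],np.float32);print(cv2.minAreaRect(pts),cv2.boundingRect(cn))
q=np.array([onz(A,*p,.008)[:2] for p in [(32,382),(6,467),(189,489),(209,416)]]);print(q,q.mean(0))
d=q[0]+q[1]-q[2]-q[3];print(np.degrees(np.arctan2(-d[0],d[1])))
```

```text
((0.6239017248153687, -0.0005416199564933777), (0.19184479117393494, 0.08680535107851028), 89.9040756225586) (380, 4, 111, 207)
[[ 0.5837447   0.09274522]
 [ 0.66706204  0.0924079 ]
 [ 0.6655284  -0.0941878 ]
 [ 0.58392207 -0.09462769]] [ 0.62506431 -0.00091559]
-0.20779269926107793
```

Request:
send_rows:
  moves:
    - {"claw": 48, "linear": [0, 0, 4], "angular": [0, 0, 0]}
    - {"claw": 48, "linear": [0, 0, 8], "angular": [0, 0, 0]}
    - {"claw": 48, "linear": [0, 0, 15], "angular": [0, 0, 0]}
    - {"claw": 48, "linear": [0, 0, 20], "angular": [0, 0, 0]}
    - {"claw": 48, "linear": [0, 0, 15], "angular": [0, 0, 0]}
    - {"claw": 48, "linear": [0, 0, 0], "angular": [0, 0, 0]}

```text
time_s: 29.13
ee_pos: [0.448, -0.0029, 0.1008]
tcp_rot: [180.0, 0.2, -12.2]
contact_force: [1.1, -0.7, -4.1]
grip_width: 0.633
```

```bash
python3 g.py 0.624 0 0.1 0; python3 w.py w31
python3 - <<'E'
from h import *
cv2.imwrite("pics/s31.png",snapshot("side")[100:290,180:400,::-1].repeat(3,0).repeat(3,1))
E
```

```text
29.13 [ 0.448  -0.0029  0.1008] lin [176.    2.9  -0.8] ang [ 2.000e-04 -4.000e-03  2.137e-01] F [ 1.1 -0.7 -4.1] grip 54.1
29.1333 [ 0.448  -0.0029  0.1008] [179.97   0.23 -12.25] [ 1.1 -0.7 -4.1] 0.633
```

View pics/w31.png

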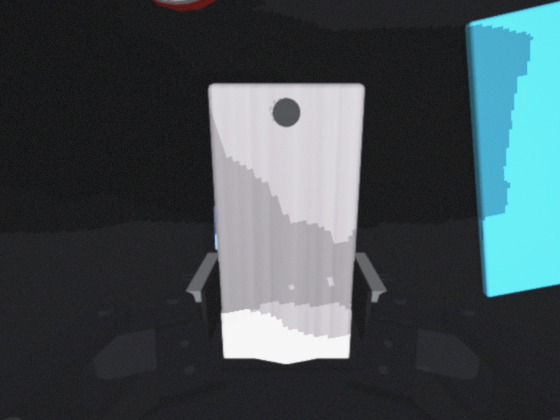

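View pics/s31.png

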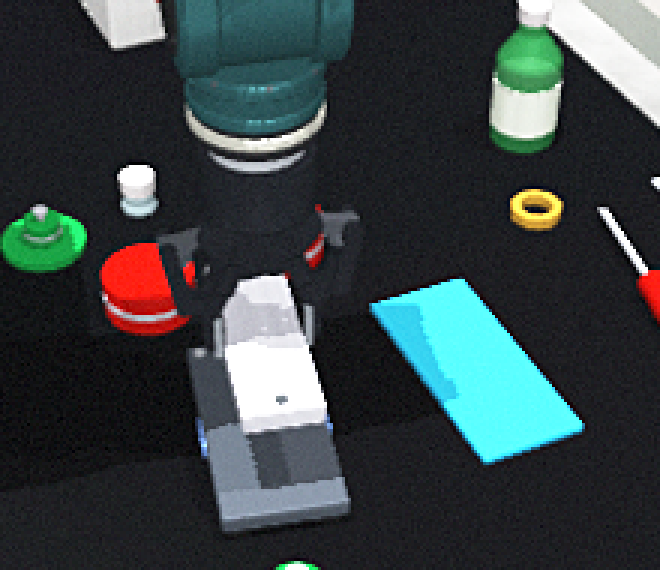

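Request:
send_rows:
  moves:
    - {"claw": 48, "linear": [12, 0, 0], "angular": [0, 0, 0.03]}
    - {"claw": 48, "linear": [24, 0, 0], "angular": [0, 0, 0.04]}
    - {"claw": 48, "linear": [28, 0, 0], "angular": [0, 0, 0.04]}
    - {"claw": 48, "linear": [28, 0, 0], "angular": [0, 0, 0.04]}
    - {"claw": 48, "linear": [28, 0, 0], "angular": [0, 0, 0.035]}
    - {"claw": 48, "linear": [28, 0, 0], "angular": [0, 0, 0.02]}
    - {"claw": 48, "linear": [18, 0, 0], "angular": [0, 0, 0]}
    - {"claw": 48, "linear": [6, 0, 0], "angular": [0, 0, 0]}
    - {"claw": 48, "linear": [0, 0, 0], "angular": [0, 0, 0]}
    - {"claw": 48, "linear": [0, 0, 0], "angular": [0, 0, 0]}

```text
time_s: 30.07
ee_pos: [0.6194, -0.0015, 0.0857]
tcp_rot: [-180.0, 1.3, 0.1]
contact_force: [-0.6, 0.6, -4.1]
grip_width: 0.64
```

```bash
python3 w.py w32; python3 g.py 0.6245 -0.0005 0.05 0
```

```text
30.0667 [ 0.6194 -0.0015  0.0857] [-1.7996e+02  1.3300e+00  6.0000e-02] [-0.6  0.6 -4.1] 0.64
30.12 [ 0.619  -0.0015  0.0857] lin [  5.5   1.  -35.7] ang [-0.0008 -0.0236 -0.0009] F [ 0.3  0.8 -5.6] grip 54.5
```

View pics/w32.png

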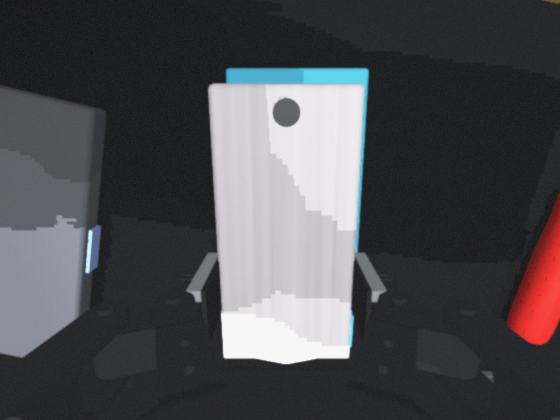

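Run:
```python
from h import *
C=cam("wrist");print(onz(C,69,226,.008),onz(C,69,369,.008))
```

```text
[0.583021   0.09396586 0.008     ] [0.66635395 0.0937022  0.008     ]
```

Request:
send_rows:
  moves:
    - {"claw": 48, "linear": [4, 1, -8], "angular": [-0.001, -0.023, -0.001]}
    - {"claw": 48, "linear": [0, 0, -12], "angular": [0, 0, 0]}
    - {"claw": 48, "linear": [0, 0, -12], "angular": [0, 0, 0]}
    - {"claw": 48, "linear": [0, 0, -4], "angular": [0, 0, 0]}
    - {"claw": 48, "linear": [0, 0, 0], "angular": [0, 0, 0]}

```text
time_s: 30.53
ee_pos: [0.6176, -0.0003, 0.0488]
tcp_rot: [180.0, 0.1, -0.1]
contact_force: [-0.7, -0.1, -4.1]
grip_width: 0.637
```

```bash
python3 w.py w33; python3 g.py 0.6245 -0.0005 0.022 0
```

```text
30.5333 [ 6.176e-01 -3.000e-04  4.880e-02] [ 1.8e+02  1.2e-01 -6.0e-02] [-0.7 -0.1 -4.1] 0.637
30.58 [ 6.176e-01 -3.000e-04  4.920e-02] lin [  6.9  -0.2 -27.2] ang [ 0.0001 -0.002   0.001 ] F [-0.2 -0.4 -4.8] grip 54.4
```

View pics/w33.png

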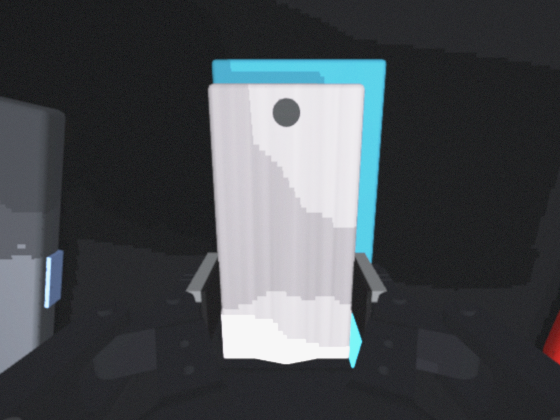

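Request:
send_rows:
  moves:
    - {"claw": 48, "linear": [4, -0.5, -8], "angular": [0, -0.002, 0.001]}
    - {"claw": 48, "linear": [3, 0, -8], "angular": [0, 0, 0]}
    - {"claw": 48, "linear": [0, 0, -5], "angular": [0, 0, 0]}
    - {"claw": 48, "linear": [0, 0, 0], "angular": [0, 0, 0]}

```text
time_s: 30.92
ee_pos: [0.6257, -0.0011, 0.0282]
tcp_rot: [180.0, -0.2, -0.0]
contact_force: [-0.4, 0.0, -4.0]
grip_width: 0.635
```

```bash
python3 g.py 0.6247 -0.001 0.020 0
```

```text
30.92 [ 0.6257 -0.0011  0.0282] lin [-1.   0.1 -8.2] ang [0.0005 0.0026 0.0001] F [-0.4  0.  -4. ] grip 54.2
```

Request:
send_rows:
  moves:
    - {"claw": 48, "linear": [-1, 0, -4], "angular": [0, 0.003, 0]}
    - {"claw": 48, "linear": [0, 0, -2.5], "angular": [0, 0, 0]}
    - {"claw": 48, "linear": [0, 0, -1], "angular": [0, 0, 0]}

```text
time_s: 31.17
ee_pos: [0.6248, -0.0011, 0.0199]
tcp_rot: [180.0, 0.0, -0.0]
contact_force: [0.9, -0.1, -4.5]
grip_width: 0.636
```

```bash
python3 g.py 0.6247 -0.001 0.020 0
```

```text
31.17 [ 0.6248 -0.0011  0.0199] lin [-0.1  0.1  0.1] ang [ 0.0004 -0.0007  0.0002] F [ 0.9 -0.1 -4.5] grip 54.3
```

Request:
send_rows:
  moves:
    - {"claw": 48, "linear": [0, 0, -0.8], "angular": [0, 0, 0]}
    - {"claw": 48, "linear": [0, 0, -0.8], "angular": [0, 0, 0]}

```text
time_s: 31.33
ee_pos: [0.6248, -0.0011, 0.0192]
tcp_rot: [180.0, 0.0, -0.0]
contact_force: [-8.1, 0.0, 19.5]
grip_width: 0.641
```

Request:
send_rows:
  moves:
    - {"claw": 75, "linear": [0, 0, 0], "angular": [0, 0, 0]}
    - {"claw": 78, "linear": [0, 0, 0], "angular": [0, 0, 0]}
    - {"claw": 80, "linear": [0, 0, 0], "angular": [0, 0, 0]}
    - {"claw": 80, "linear": [0, 0, 0], "angular": [0, 0, 0]}
    - {"claw": 80, "linear": [0, 0, 10], "angular": [0, 0, 0]}
    - {"claw": 80, "linear": [0, 0, 25], "angular": [0, 0, 0]}
    - {"claw": 80, "linear": [0, 0, 35], "angular": [0, 0, 0]}
    - {"claw": 80, "linear": [0, 0, 40], "angular": [0, 0, 0]}
    - {"claw": 80, "linear": [0, -10, 40], "angular": [0, 0, 0]}
    - {"claw": 80, "linear": [0, -10, 20], "angular": [0, 0, 0]}
    - {"claw": 80, "linear": [0, 0, 0], "angular": [0, 0, 0]}
    - {"claw": 80, "linear": [0, 0, 0], "angular": [0, 0, 0]}

```text
time_s: 32.33
ee_pos: [0.6232, -0.0212, 0.2031]
tcp_rot: [179.9, -0.2, 0.0]
contact_force: [-0.3, 0.6, -0.8]
grip_width: 0.94
```

```bash
python3 w.py w34;python3 - <<'E'
from h import *
cv2.imwrite("pics/s34.png",snapshot("side")[:,:,::-1]);cv2.imwrite("pics/sc34.png",snapshot("scene")[:,:,::-1])
E
```

```text
32.3333 [ 0.6232 -0.0212  0.2031] [ 1.7992e+02 -2.2000e-01  3.0000e-02] [-0.3  0.6 -0.8] 0.94
```

View pics/w34.png

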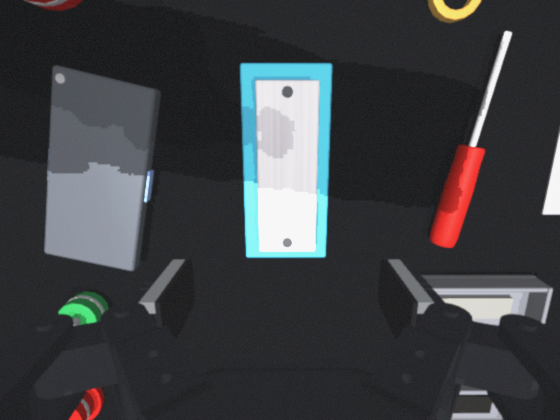

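View pics/s34.png

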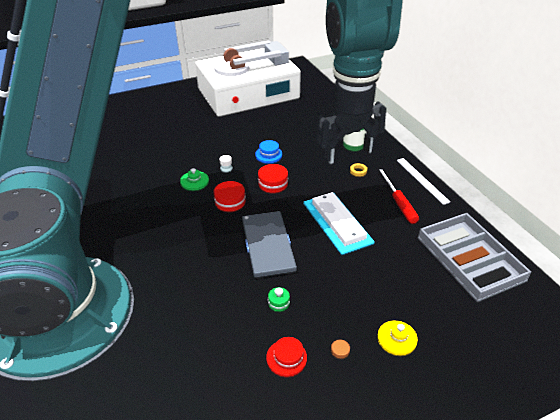

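View pics/sc34.png

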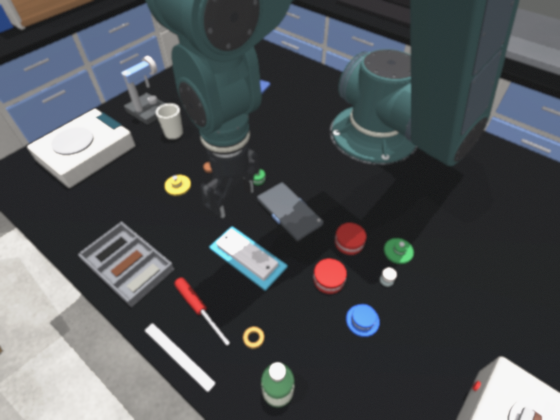

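Run:
```python
from h import *
C=cam("wrist")
a=np.mean([onz(C,*p,.008)[:2] for p in[(64,240),(64,332),(257,326),(257,246)]],0);b=np.mean([onz(C,*p,.026)[:2] for p in[(80,255),(80,320),(251,316),(250,258)]],0);print(a,b,(b-a)*1000)
print(get_obs()['contact_force'], job_done())
```

```text
[6.23583496e-01 2.21617486e-04] [ 6.24708219e-01 -1.10432780e-04] [ 1.12472362 -0.33205027]
the job is handed in; nothing more can be done
[-0.48104992  0.35758362 -1.06786683] None
```

The stack is taken apart and the job is handed in, at about 32 s of robot time. All four weights stand on the pads of their own colour, and the load plate lies on the light blue pad. I moved them in the order yellow, green, red, blue, then the plate. Each was lowered until the force reading showed contact before I let go.

Last checks from the pictures (the limit is 12 mm):

| Item | Distance from pad centre |
|---|---|
| Load plate | about 1.2 mm |
| Yellow weight | about 2 mm |
| Blue weight | about 2 mm |
| Red weight | about 3.5 mm |
| Green weight | looked centred, not worked out in mm |

- **Plate alignment:** the plate edges run parallel to the pad in the picture. The gripper was within 0.1° of straight when it let go, and the pad measured within about 0.2° of straight.
- **Upright and clear:** the weights look upright in the final side and scene pictures, though the gripper hides the red one in the scene view. The gripper is clear of everything.
- **What disagreed:** the fixed cameras placed the pads and knobs 2 to 5 mm away from where the wrist camera did. I used the wrist camera's positions because they matched the arm's own readings at each grasp.

No check failed.

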